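# Shut the specimen case and find the key that locks it

### The arm

A 7-joint arm with a two-finger parallel gripper is mounted at the origin on the work surface. World frame = base frame: x ahead of the robot, y to its left, z up, the work surface at z = 0. Lengths are in m, angles in rad, forces in N, time in s.
With the tool pointing down it reaches from about 0.4 to 0.85 m from the base axis. Payload 4.4 kg.
Tool frame: the origin (TCP) lies at the very end of the fingers, on their centre line; the grasp point (between the pads) lies 19 mm behind it; y points along the fingers, z is the direction in which the jaws open and shut, and the axes are right-handed (so a half turn about y gives the same grasp; the last joint's range is limited). The gripper opens to 94 mm and grips with 3 to 60 N. Pads are 16 mm wide; open, the fingers measure 119 mm over their backs; the gripper's body (75 mm by 177 mm) begins 78 mm behind the grasp point.
Start: joints at [1.184, 0.628, 0.038, 1.517, -0.027, 0.996, -0.02], TCP at [0.205, -0.617, 0.174] pointing down, gripper open.
Joint ranges: [-3.06, 3.06], [-0.37, 2.12], [-1.25, 1.32], [0.18, 2.47], [-1.1, 4.24], [0.23, 1.98], [-2.94, 2.94]. Speed limits (rad/s): [2.57, 2.57, 3.14, 3.14, 3.14, 3.14, 3.14].

### API

Orientations are given as [roll, pitch, yaw] about the fixed x, y, z axes, in that order (R = Rz(yaw) Ry(pitch) Rx(roll)).
In Python, from bench import * gives the robot as it stands.
- The arm moves only by the shell command python3 -m crank 'ROWS' [FORCE]. ROWS is JSON, a list of rows, each a list of 7 numbers: the shift along the tool's x, y, z in m, then the turn, a rotation vector about the tool's x, y, z in rad, then the finger opening in m, from 0 to 0.094. In form: [[x, y, z, ax, ay, az, grip], ...]. A call has 1 to 20 rows; each row shifts and turns the commanded pose from where the row before left it, along the tool's axes as they then stand; what a row does not reach is not made up. A row lasts 1/8 s, in which the tool goes at most 62.5 mm and 10.7 degrees, less where a joint would pass 70% of its speed; a pose out of reach is approached as far as the arm can. A call with a gripper value outside its range is refused whole. The fingers move at their own pace and stop on an object; FORCE is the grip in N (left out, the last holds). Time passes only in rows, so rows that do not move let the fingers close. It gives the time, the measured TCP pose, the force and the opening at its end, in the units of the state.
- observe(): the state, without advancing time (a new reading comes with each control period).
- capture(name): name is "side" or "top" or "wrist"; returns the picture (420x560x3 uint8, red, green, blue); there is no depth.
- camera_info(name): a dict with "fx", "fy", "cx", "cy" (pixels), "cam_to_world" (4x4, takes a point from camera to world coordinates). Camera axes: x right, y up, looking along -z (the intrinsics and any distortion apply to the point x, -y, -z); pixel columns grow to the right and rows downward; lengths in m; the calibration is good to about 2 mm. A picture is of the moment at which its call begins: read the wrist's pose just before it. camera_info takes no time and is no camera call; for the wrist camera it gives the pose at the moment of the call.
- close_job(): hands the job in, once; it reports no verdict.
The state is a dict: "clock": time; "qpos": joint angles; "joint_velocities": joint speeds; "joint_torque": joint torques, N m; "ee_pos": TCP position; "ee_rot": TCP orientation; "wrist_force": force on the tool from outside, world axes, zero at the start; "ft_torque": the same for the moment, N m; "opening": finger opening in m.
Only numpy, scipy, OpenCV 4.12 (cv2) and the standard library are available. Lean on these libraries where they do the work, as an engineer would, in place of code of your own. Each camera call takes 0.05 s, during which the arm holds its last target.

### The job

Lower the heavy lid of the specimen case gently until it is shut, without letting it slam. Then find out which of the two keys in the wooden stand works the cam lock: try one, and if it will not turn, put it back in the stand and try the other; with the right key turn the cam the full half turn, so that it lies over the lid. Take that key out and leave it in the metal cup, blade down, with the other key in the stand, and do not disturb the bottle, the jar or the tub.

Things in the scene. Friction and masses are not known exactly. Their poses are not given: they have to be found in the camera images.
- lid (a joint): Lid angle: 0 shut, grows as it opens (to 1.1); starts at 0.6 to 0.95. An opaque white plate with black vent holes, 0.7 kg, 202 mm from hinge to front edge, 286 mm wide, 10 mm thick; the hinge is along the edge far from the lock. The hinge is stiff: the lid stays at any angle; pressed near the front edge it goes down at about 2 to 7 N.
- lid_hinge (a point): On the lid's upper face, middle of the hinge line. Turns with the lid: x from front edge to hinge, y along the hinge, z out of the upper face. The hinge axis is parallel to y, 10 mm below this point along z. Lid shut: upper face 98 mm above the table.
- lid_push (a point): On the lid's upper face, mid-width, 170 mm from the hinge and 32 mm from the front edge: a good place to press. Axes as lid_hinge.
- case_mid (a point): Centre of the underside of the fixed case, on the table: clear box 200 mm (x) by 280 mm (y), 88 mm high without lid. Along its near side (-x) is an aluminium rail 64 x 180 mm, 98 mm high, which carries the lock, 132 mm to -x from here. z up.
- cam (a joint): Turn of the lock: 0 unlocked, the dark steel cam arm (18 mm wide, reaching 59 mm from the axis, top 107 mm above the table) points away from the lid; grows clockwise seen from above to a stop at 3.14, locked, arm over the lid's front edge. Starts at 0. Friction 0.06 N m; it stays where it is left. Hidden wards stop the wrong key hard at a reading of 0.2 to 0.5; turn it back a little past 0 before lifting it out.
- keyhole (a point): Centre of the keyhole in the brass lock face (52 mm across, 110 mm above the table). z up; turns with the lock; the cam arm points to -x. Slot 7 mm (x) by 24 mm (y), mouth bevelled to 11 x 28 mm. A key goes straight down 52 mm, either way round, till its collar rests on the face; 0.15 rad of play. In or out only with cam within about 0.2 of 0 or 3.14; let go, a seated key stays upright.
- key_1_bow (a point): Centre of the bow (grip) of a key, 104 mm long, 70 g. z up along the key, y along its width, x its thickness. Black bow 12 (x) by 44 (y) by 36 mm (z); neck 8 x 16 mm; collar 16 x 34 mm, underside 34 mm below this point; steel blade below it 52 mm long, 4 by 20 mm, cut to 6 mm width at notches 10 to 20 mm above the tip; last 5 mm are 2.6 x 16 mm.
- key_1_tip (a point): Tip of key_1's blade, 86 mm below key_1_bow; same axes. Which key is right changes from start to start and cannot be seen; the keys' places in the stand change too.
- key_2_bow (a point): Centre of the bow of the other key, the same in all but its notches, which are 30 to 40 mm above the tip. Same axes.
- key_2_tip (a point): Tip of key_2's blade, 86 mm below key_2_bow; same axes.
- stand_top (a point): Middle of the top face of the fixed wooden key stand, 50 mm (x) by 150 mm (y), 60 mm high, z up. Two slots at y = -36 and +36 mm, each 10 mm (x) by 28 mm (y); a key stands in each, blade down, collar on the top face, bow centre 34 mm above it, width along y.
- cup_in (a point): Centre of the inner floor (about 5 mm above the table) of a loose round metal cup: mouth 80 mm across outside, 3 mm wall, 70 mm high, 0.4 kg; z up. A key let go in it, blade down, leans on the rim.
- bottle_c (a point): Closed white bottle, 64 mm across, 170 mm high; point half-way up. Leave it.
- jar_c (a point): Glass jar with a steel cap, 72 mm across, 90 mm high; point half-way up. Leave it.
- tub_c (a point): Small clear tub with white cover, 130 x 170 mm, 80 mm high; point half-way up. Leave it.

How it is judged:
By the outcome, as a careful person would: the job done as asked, in the order asked, and still so for the second after the job is handed in, with the robot touching nothing.
It also fails if it takes over 72 s, if anything falls off the work surface, if the arm or the gripper's body presses on something with over 40 N, if the wrist force passes 120 N, or if a joint passes its speed limit or range.

## Working session

There is one attempt and no reset: what is moved stays moved. The work goes in short steps, Python scripts to look and compute and a shell command to move; the robot and the scene stay as the last step left them, time stands still between calls to the robot, and variables do not carry over. Pictures are saved under pics/ and viewed, and the job is handed in when it is done.

```bash
ls; mkdir -p pics; python3 - <<'E'
from bench import *
import cv2
for n in ["side","top","wrist"]:
    i=camera_info(n); print(n,{k:(v if k!="cam_to_world" else [[round(float(a),4) for a in r] for r in v]) for k,v in i.items()})
    cv2.imwrite(f"pics/{n}0.png",capture(n)[:,:,::-1])
s=observe();print(s)
E
```

```text
pics
side {'fx': 539.9321048559724, 'fy': 539.9321048559724, 'cx': 284.6942349914022, 'cy': 210.10493569076706, 'cam_to_world': [[-0.8353, 0.4079, -0.3685, 0.1286], [-0.5497, -0.6133, 0.5672, 0.663], [0.0053, 0.6764, 0.7365, 1.0723], [0.0, 0.0, 0.0, 1.0]]}
top {'fx': 451.6630500585624, 'fy': 451.6630500585624, 'cx': 278.0688093726533, 'cy': 206.78991244307988, 'cam_to_world': [[-0.0177, 0.9971, -0.0738, 0.5227], [-0.9998, -0.018, -0.003, -0.0858], [-0.0043, 0.0737, 0.9973, 1.2559], [0.0, 0.0, 0.0, 1.0]]}
wrist {'fx': 292.8491513714865, 'fy': 292.8491513714865, 'cx': 278.3247936076507, 'cy': 205.87897094966732, 'cam_to_world': [[0.3158, 0.9164, 0.2458, 0.2759], [-0.9488, 0.3055, 0.0801, -0.5927], [-0.0017, -0.2585, 0.966, 0.3842], [0.0, 0.0, 0.0, 1.0]]}
{'clock': 0.15, 'qpos': array([ 1.18421716,  0.62912626,  0.03849144,  1.5180816 , -0.02696966,
        0.99629248, -0.01999131]), 'joint_velocities': array([ 8.41421064e-04, -3.61586778e-03, -6.24627790e-05, -3.18612844e-03,
       -5.57795116e-05,  1.55529175e-03,  2.67378144e-04]), 'joint_torque': array([ 1.27324045e-03, -5.50098538e+01,  1.14500619e+00, -1.86818004e+01,
       -5.21993637e-02,  2.09055020e-02,  9.77537206e-05]), 'ee_pos': array([ 0.20478264, -0.61635239,  0.17378912]), 'ee_rot': array([-1.57218414e+00, -5.51278930e-05, -2.82082180e+00]), 'wrist_force': array([-0.54990214,  0.31757938, -0.32200807]), 'ft_torque': array([ 0.02460472, -0.02176966, -0.02820756]), 'opening': 0.09428406157075825}
```

View pics/top0.png

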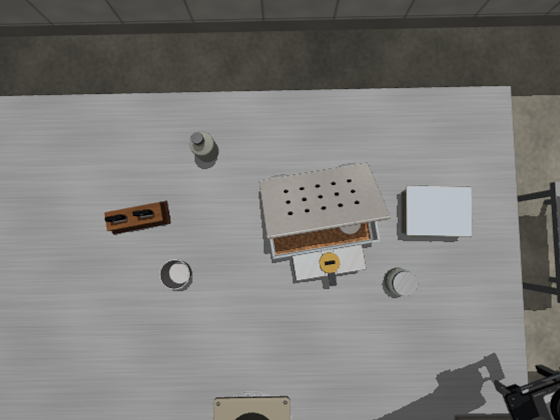

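View pics/side0.png

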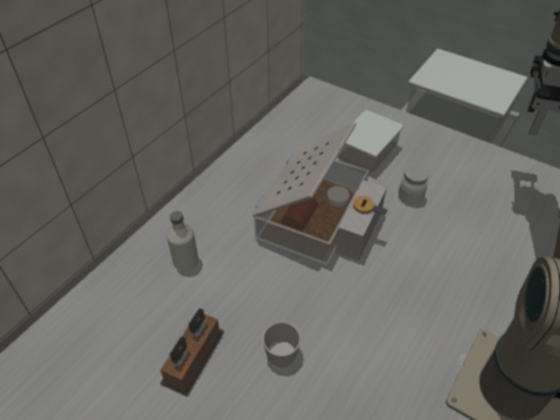

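View pics/wrist0.png

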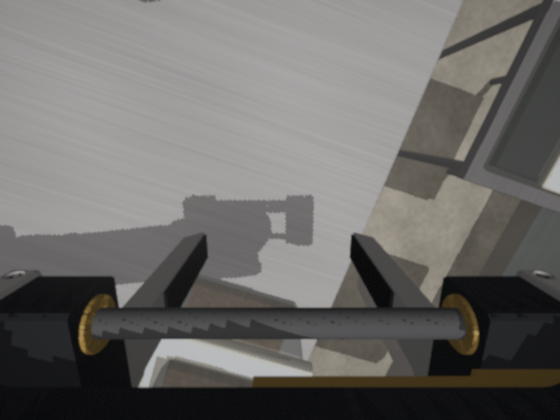

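The top view shows the stand at (137,217), cup at (177,274), lock at (330,263), jar at (402,283), tub at (438,211) and bottle at (202,145). The lid is open with its front edge at about y=210–235. Next I'll measure these with masks.

```bash
cat > h.py <<'E'
import numpy as np, cv2
from bench import *
def ray(n,u,v,info=None):
    i=info or camera_info(n); M=np.array(i["cam_to_world"])
    d=M[:3,:3]@np.array([(u-i["cx"])/i["fx"],-(v-i["cy"])/i["fy"],-1]); return M[:3,3],d/np.linalg.norm(d)
def onz(n,u,v,z,info=None):
    o,d=ray(n,u,v,info); return o+d*(z-o[2])/d[2]
def proj(n,p,info=None):
    i=info or camera_info(n); M=np.array(i["cam_to_world"]); c=M[:3,:3].T@(np.array(p)-M[:3,3])
    return np.array([i["cx"]+i["fx"]*c[0]/-c[2], i["cy"]-i["fy"]*c[1]/-c[2]])
def tri(a,b):
    (n1,u1,v1),(n2,u2,v2)=a,b
    o1,d1=ray(n1,u1,v1);o2,d2=ray(n2,u2,v2)
    A=np.stack([d1,-d2],1); t=np.linalg.lstsq(A,o2-o1,rcond=None)[0]
    p,q=o1+d1*t[0],o2+d2*t[1]; return (p+q)/2,np.linalg.norm(p-q)
E
python3 - <<'E'
from h import *
t=cv2.imread("pics/top0.png"); s=cv2.imread("pics/side0.png")
def up(im,x0,y0,w,h,k,name): cv2.imwrite("pics/"+name,cv2.resize(im[y0:y0+h,x0:x0+w],None,fx=k,fy=k,interpolation=cv2.INTER_CUBIC))
up(t,90,190,130,110,6,"c_stand.png"); up(t,250,155,150,140,4,"c_case.png")
up(s,245,110,160,150,4,"c_scase.png"); up(s,150,300,160,100,5,"c_sstand.png")
for n,im,z in(("top",t,.11),("side",s,.11)):
    h=cv2.cvtColor(im,cv2.COLOR_BGR2HSV)
    m=cv2.inRange(h,(18,150,100),(30,255,255)); 
    k,l,st,c=cv2.connectedComponentsWithStats(m); 
    for j in range(1,k):
        if st[j][4]>20:
            b=st[j]; u,v=b[0]+(b[2]-1)/2,b[1]+(b[3]-1)/2
            print(n,"brass",b,c[j],onz(n,u,v,z))
    m=cv2.inRange(h,(5,90,40),(15,255,200)); k,l,st,c=cv2.connectedComponentsWithStats(m)
    for j in range(1,k):
        if st[j][4]>100: print(n,"wood",st[j],c[j],onz(n,*c[j],.06))
E
```

```text
top brass [320 253  19  20 251] [328.95219124 262.5059761 ] [ 0.46444125 -0.20821129  0.11      ]
top wood [105 202  58  29 833] [134.79351741 216.49579832] [0.59221928 0.29845777 0.06      ]
top wood [ 274  223   96   31 1381] [318.49022448 239.18899348] [ 0.52351403 -0.18741613  0.06      ]
side wood [ 272  181   75   59 1973] [312.14850482 214.54130765] [ 0.56894503 -0.14216402  0.06      ]
side wood [162 315  55  66 960] [189.44583333 350.26770833] [0.58315105 0.31826418 0.06      ]
```

View pics/c_stand.png

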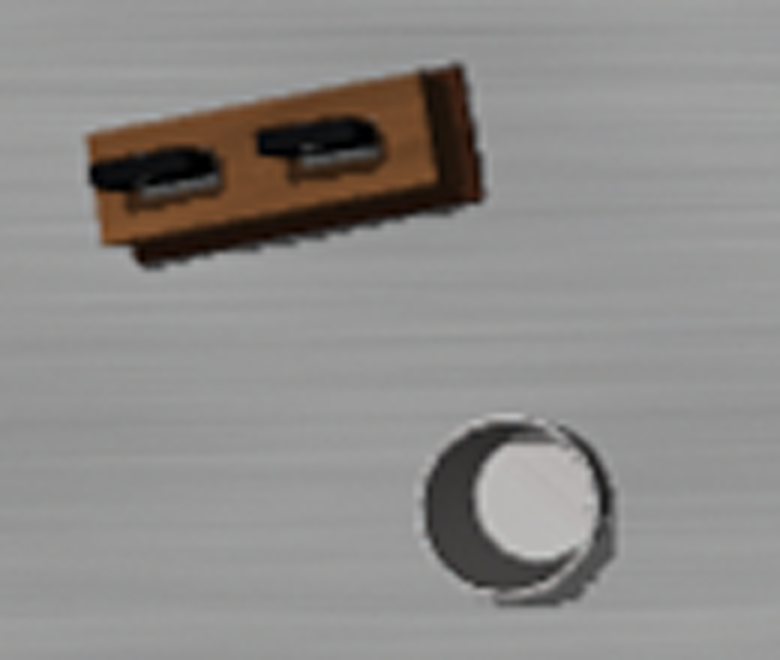

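View pics/c_case.png

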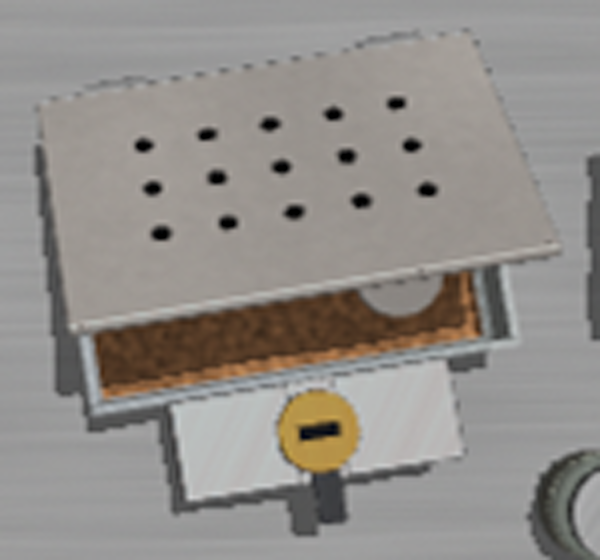

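View pics/c_scase.png

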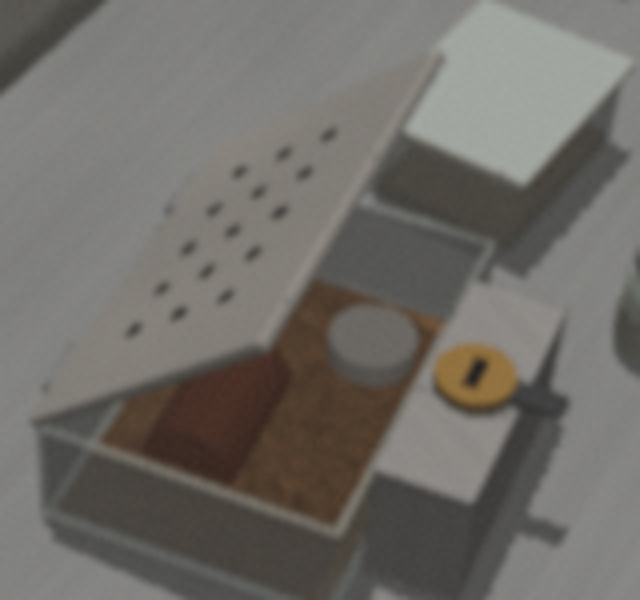

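View pics/c_sstand.png

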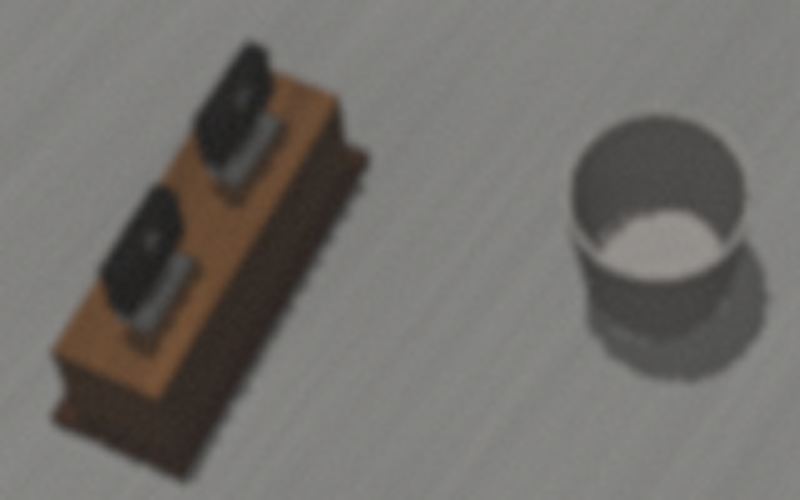

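```bash
python3 - <<'E'
from h import *
np.set_printoptions(precision=4,suppress=True)
f=lambda x0,y0,k,c:((c[0]+.5)/k-.5+x0,(c[1]+.5)/k-.5+y0)
S=[onz("top",*f(90,190,6,c),.06) for c in [(88,133),(420,72),(437,185),(103,243)]]
print("stand c",np.mean(S,0)); e=[S[1]-S[0],S[2]-S[3],S[3]-S[0],S[2]-S[1]]; print([ (np.linalg.norm(a),np.arctan2(a[1],a[0])) for a in e])
sc=[onz("side",*f(150,300,5,c),.06) for c in [(55,352),(275,70),(340,97),(157,398)]]; print("stand c side",np.mean(sc,0))
print("cup",onz("top",*f(90,190,6,(514,502)),.07), [onz("top",*f(90,190,6,c),.07) for c in [(420,505),(607,505)]])
print("cup side",onz("side",*f(150,300,5,(660,197)),.07))
R=[onz("top",*f(250,155,4,c),.098) for c in [(170,404),(447,362),(464,456),(187,501)]]
print("rail",np.mean(R,0)); e=[R[1]-R[0],R[2]-R[3],R[3]-R[0],R[2]-R[1]]; print([ (np.linalg.norm(a),np.arctan2(a[1],a[0])) for a in e])
print("slot",onz("top",*f(250,155,4,(320,431)),.11), "camtip",onz("top",*f(250,155,4,(333,522)),.107),"slot side",onz("side",*f(245,110,4,(476,374)),.11), "disc side",onz("side",*f(245,110,4,(477,376)),.11))
FL=tri(("top",*f(250,155,4,(73,325))),("side",*f(245,110,4,(264,345))))
FR=tri(("top",*f(250,155,4,(560,245))),("side",*f(245,110,4,(438,55))))
BL=onz("top",*f(250,155,4,(38,105)),.098);BR=onz("top",*f(250,155,4,(470,32)),.098)
print(FL,FR,BL,BR,"w",np.linalg.norm(FL[0]-FR[0]),np.linalg.norm(BL-BR),np.linalg.norm(FL[0]-BL),np.linalg.norm(FR[0]-BR))
for c,d in(((155,170),(152,240)),((318,138),(236,95))):
  print("key top",onz("top",*f(90,190,6,c),.105), tri(("top",*f(90,190,6,c)),("side",*f(150,300,5,(145,250) if c[0]<200 else (233,107)))))
for n,u,v,z in(("bottle",202,138,.17),("jar",402,283,.09),("tub",438,211,.08)): print(n,onz("top",u,v,z))
E
```

```text
stand c [0.5938 0.3025 0.06  ]
[(np.float64(0.149147976698003), np.float64(-1.4060910501926502)), (np.float64(0.14935852277011583), np.float64(-1.4163081016624894)), (np.float64(0.04931884031452399), np.float64(-2.9960468579710433)), (np.float64(0.05084118215144423), np.float64(-2.991484626429739))]
stand c side [0.5881 0.3052 0.06  ]
cup [0.4416 0.1888 0.07  ] [array([0.441 , 0.2297, 0.07  ]), array([0.4396, 0.1484, 0.07  ])]
cup side [0.4366 0.197  0.07  ]
rail [ 0.4644 -0.2092  0.098 ]
[(np.float64(0.17880506642075344), np.float64(-1.4387014183831404)), (np.float64(0.17841605406725256), np.float64(-1.428598174345762)), (np.float64(0.0621850785023749), np.float64(-2.9871655244209614)), (np.float64(0.06037514760888894), np.float64(-2.9930912979351656))]
slot [ 0.4647 -0.2098  0.11  ] camtip [ 0.4075 -0.2168  0.107 ] slot side [ 0.4617 -0.2045  0.11  ] disc side [ 0.4604 -0.2034  0.11  ]
(array([ 0.5318, -0.0589,  0.2209]), np.float64(0.0028152554552266194)) (array([ 0.5735, -0.3387,  0.2188]), np.float64(0.0009698712173226164)) [ 0.6763 -0.0346  0.098 ] [ 0.7188 -0.3147  0.098 ] w 0.28293608291601097 0.28330069956755005 0.19127269868762914 0.19046819707856535
key top [0.5869 0.3335 0.105 ] (array([0.5881, 0.3392, 0.0903]), np.float64(0.0009359631625341256))
key top [0.5993 0.2641 0.105 ] (array([0.6008, 0.2691, 0.0897]), np.float64(0.0012256813940407709))
bottle [0.7747 0.1    0.17  ]
jar [ 0.4082 -0.3953  0.09  ]
tub [ 0.5912 -0.4986  0.08  ]
```

```bash
python3 -m crank '[[0,-0.02,0,0,-0.175,0,0.0],[0,-0.02,0,0,-0.175,0,0.0],[0,-0.02,0,0,-0.175,0,0.0],[0,-0.02,0,0,-0.175,0,0.0],[0,-0.01,0,0,-0.175,0,0.0],[0,0,0,0,-0.175,0,0.0],[0,0,0,0,-0.175,0,0.0],[0,0,0,0,-0.172,0,0.0]]' 20
cat >> h.py <<'E'
from scipy.spatial.transform import Rotation as Ro
np.set_printoptions(precision=4,suppress=True)
def Rt(): return Ro.from_euler('xyz',observe()["ee_rot"]).as_matrix()
def plan(p,yaw=None):
    s=observe();R=Rt(); d=R.T@(np.array(p)-s["ee_pos"]); 
    print("t",round(s["clock"],2),"tool shift",d,"yawerr",None if yaw is None else (yaw-s["ee_rot"][2]+np.pi)%(2*np.pi)-np.pi,"ee",s["ee_pos"],s["ee_rot"],"q",s["qpos"],"F",s["wrist_force"],"open",s["opening"])
E
python3 -c "
from h import *
plan([.567,-.191,.25],-1.424)"
```

```text
clock: 1.15
ee_pos: [0.2048, -0.6166, 0.2641]
ee_rot: [-1.571, 0.001, -1.418]
wrist_force: [-0.3, 0.1, -0.2]
opening: 0.0174
t 1.15 tool shift [-0.3656  0.0143  0.4227] yawerr -0.005819967314216079 ee [ 0.2048 -0.6166  0.2641] [-1.571   0.0007 -1.4182] q [ 1.395   0.5699 -0.328   1.3876  0.1865  1.2153  1.2029] F [-0.2941  0.127  -0.2257] open 0.01742403725735675
```

```bash
python3 -m crank '[[-0.02,0,0.023,0,0,0,0],[-0.036,0,0.042,0,0,0,0],[-0.036,0,0.042,0,0,0,0],[-0.036,0,0.042,0,0,0,0],[-0.036,0,0.042,0,0,0,0],[-0.036,0,0.042,0,0,0,0],[-0.036,0,0.042,0,0,0,0],[-0.036,0,0.042,0,0,0,0],[-0.036,0,0.042,0,0,0,0],[-0.036,0,0.042,0,0,0,0],[-0.02,0,0.022,0,0,0,0],[0,0.004,0,0,0,0,0]]'
python3 - <<'E'
from h import *
plan([.567,-.191,.215],-1.424)
for n in("side","wrist"): cv2.imwrite(f"pics/{n}1.png",capture(n)[:,:,::-1])
E
```

```text
clock: 2.65
ee_pos: [0.5715, -0.1918, 0.2602]
ee_rot: [-1.57, 0.001, -1.419]
wrist_force: [0.4, -0.6, 0.3]
opening: 0.0005
t 2.65 tool shift [-0.0014  0.0452 -0.0043] yawerr -0.00518902637274099 ee [ 0.5715 -0.1918  0.2602] [-1.5699  0.0013 -1.4188] q [ 0.5386  0.5042 -0.4163  1.5315  0.214   1.1509  0.2329] F [ 0.4341 -0.6309  0.3299] open 0.0005164877710271277
```

View pics/side1.png

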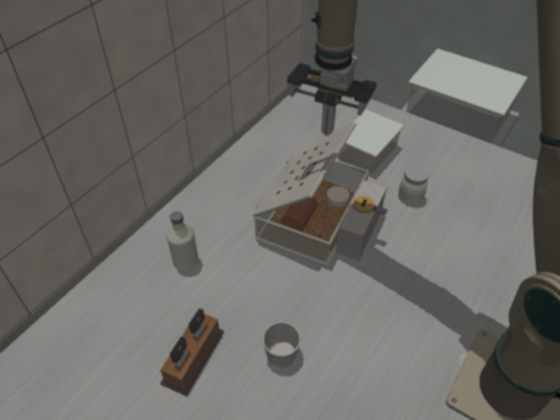

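View pics/wrist1.png

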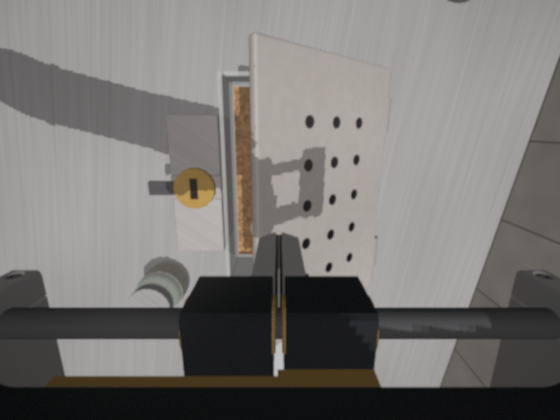

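```bash
python3 - <<'E'
from h import *
i=camera_info("wrist"); s=observe()
print(proj("side",s["ee_pos"]),proj("wrist",s["ee_pos"]))
im=cv2.imread("pics/wrist1.png"); h=cv2.cvtColor(im,cv2.COLOR_BGR2HSV)
m=cv2.inRange(h,(15,130,90),(30,255,255))[:230]; k,l,st,c=cv2.connectedComponentsWithStats(m)
for j in range(1,k):
    if st[j][4]>300:
        b=st[j];u,v=b[0]+(b[2]-1)/2,b[1]+(b[3]-1)/2;print(b,c[j],onz("wrist",u,v,.11))
g=h[:,:,2][175:202,180:208]; d=(g<50); ys,xs=np.nonzero(d); print("slot",onz("wrist",xs.mean()+180,ys.mean()+175,.11), xs.min()+180,xs.max()+180,ys.min()+175,ys.max()+175)
E
```

```text
[327.989  142.3212] [278.5278 229.9128]
[175 169  39  38 979] [194.2084 187.6977] [ 0.4634 -0.2088  0.11  ]
slot [ 0.462  -0.2068  0.11  ] 191 195 180 195
```

```bash
python3 -m crank '[[0,0.02,-0.004,0,0,0,0],[0,0.012,0,0,0,0,0],[0,0.006,0,0,0,0,0],[0,0.006,0,0,0,0,0],[0,0.006,0,0,0,0,0]]'
```

```text
clock: 3.38
ee_pos: [0.5665, -0.1956, 0.2105]
ee_rot: [-1.57, -0.0, -1.424]
wrist_force: [-0.4, -0.6, 1.5]
opening: 0.0005
```

```bash
python3 -m crank '[[0,0.006,-0.004,0,0,0,0],[0,0.006,-0.004,0,0,0,0],[0,0.007,-0.005,0,0,0,0],[0,0.007,-0.005,0,0,0,0],[0,0.0075,-0.004,0,0,0,0],[0,0.0075,-0.004,0,0,0,0],[0,0.0075,-0.003,0,0,0,0],[0,0.0075,-0.003,0,0,0,0]]'
python3 - <<'E'
from h import *
plan([.524,-.198,.11])
cv2.imwrite("pics/side2.png",capture("side")[:,:,::-1])
E
```

```text
clock: 4.38
ee_pos: [0.5341, -0.2001, 0.1539]
ee_rot: [-1.571, 0.0, -1.424]
wrist_force: [-0.7, -0.1, 2.5]
opening: 0.0005
t 4.38 tool shift [-0.0036  0.0439 -0.0097] yawerr None ee [ 0.5341 -0.2001  0.1539] [-1.5712  0.0001 -1.4238] q [ 0.5623  0.5612 -0.3888  1.7599  0.2665  0.873   0.2017] F [-0.6876 -0.1131  2.46  ] open 0.00047860383553941844
```

View pics/side2.png

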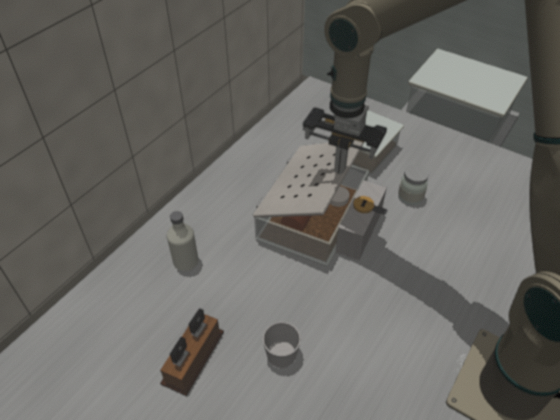

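The lid is following the fingers down, with its front edge running from about (325,212) to (360,150). I'll continue slowly.

```bash
python3 -m crank '[[0,0.007,-0.002,0,0,0,0],[0,0.007,-0.002,0,0,0,0],[0,0.007,-0.002,0,0,0,0],[0,0.006,-0.001,0,0,0,0],[0,0.006,-0.001,0,0,0,0],[0,0.006,-0.001,0,0,0,0],[0,0.005,0,0,0,0,0],[0,0.004,0,0,0,0,0],[0,0.004,0,0,0,0,0]]'
```

```text
clock: 5.55
ee_pos: [0.5256, -0.2014, 0.1022]
ee_rot: [-1.571, 0.0, -1.424]
wrist_force: [-1.2, -0.6, 2.3]
opening: 0.0005
```

```bash
python3 -m crank '[[0,0.002,0,0,0,0,0],[0,0.002,0,0,0,0,0],[0,0.002,0,0,0,0,0],[0,0.0015,0,0,0,0,0],[0,0.0015,0,0,0,0,0]]'
```

```text
clock: 6.18
ee_pos: [0.5256, -0.2014, 0.0934]
ee_rot: [-1.571, -0.0, -1.424]
wrist_force: [-0.9, -0.3, 2.3]
opening: 0.0006
```

```bash
python3 -m crank '[[0,0.0015,0,0,0,0,0],[0,0.0015,0,0,0,0,0]]'; python3 - <<'E'
from h import *
im=capture("side"); cv2.imwrite("pics/side3.png",cv2.resize(im[110:270,240:420],None,fx=4,fy=3.7,interpolation=2)[:,:,::-1])
E
```

```text
clock: 6.42
ee_pos: [0.5256, -0.2014, 0.0904]
ee_rot: [-1.571, -0.0, -1.424]
wrist_force: [-1.8, 0.3, 2.3]
opening: 0.001
```

View pics/side3.png

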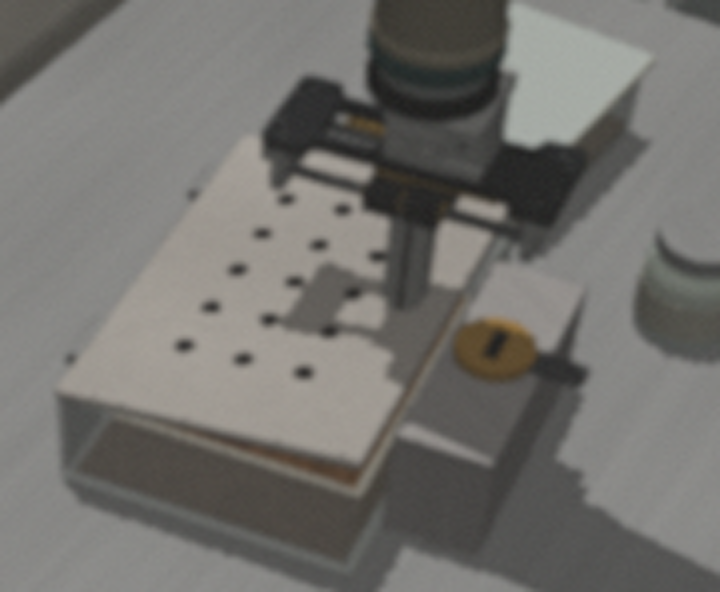

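```bash
python3 -m crank '[[0,0.0015,0,0,0,0,0],[0,0.0015,0,0,0,0,0],[0,0.0015,0,0,0,0,0],[0,0.0015,0,0,0,0,0]]'; python3 - <<'E'
from h import *
im=capture("side"); cv2.imwrite("pics/side4.png",cv2.resize(im[110:270,240:420],None,fx=4,fy=3.7,interpolation=2)[:,:,::-1])
im=capture("top"); cv2.imwrite("pics/top4.png",cv2.resize(im[145:295,240:420],None,fx=4,fy=4,interpolation=2)[:,:,::-1])
E
```

```text
clock: 6.98
ee_pos: [0.5256, -0.2014, 0.0844]
ee_rot: [-1.571, 0.0, -1.424]
wrist_force: [-1.7, -0.5, 1.6]
opening: 0.0007
```

View pics/side4.png

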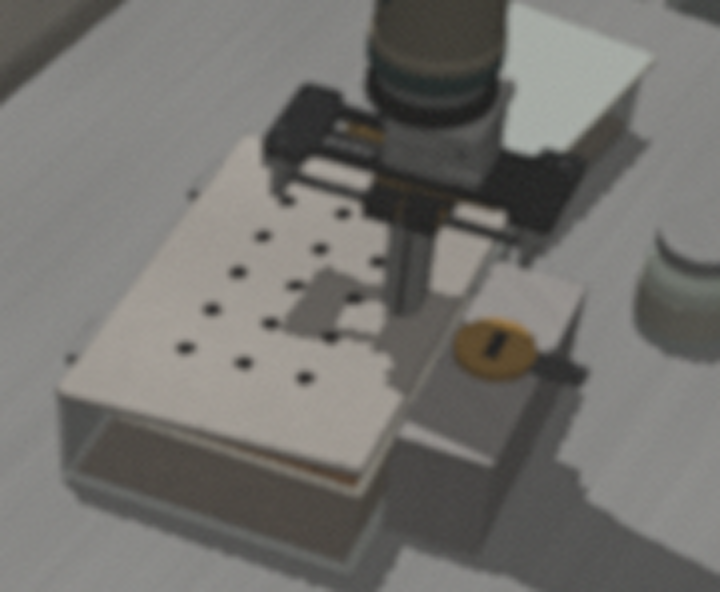

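View pics/top4.png

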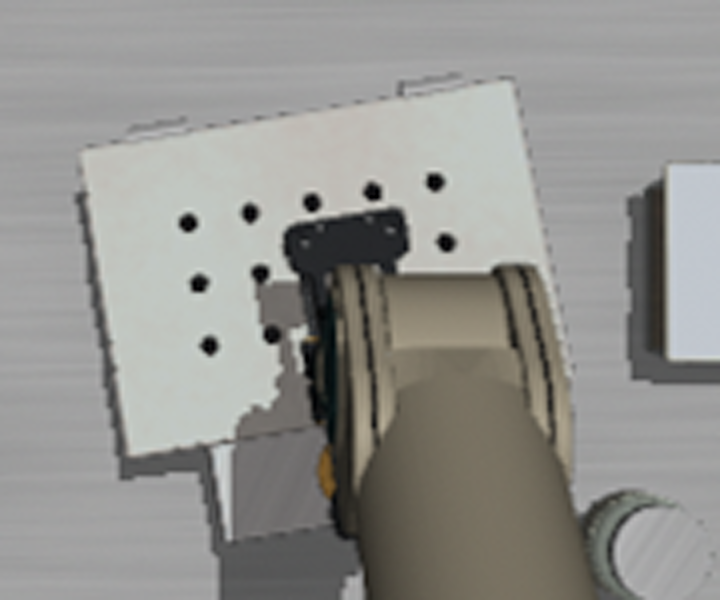

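```bash
python3 -m crank '[[0,0.0015,0,0,0,0,0],[0,0.0015,0,0,0,0,0],[0,0.0015,0,0,0,0,0]]';python3 -m crank '[[0,0.0015,0,0,0,0,0],[0,0.0015,0,0,0,0,0]]';python3 -m crank '[[0,0.0015,0,0,0,0,0],[0,0.001,0,0,0,0,0]]'
```

```text
clock: 7.45
ee_pos: [0.5254, -0.2014, 0.0799]
ee_rot: [-1.571, 0.0, -1.424]
wrist_force: [-2.4, -0.1, 1.6]
opening: 0.0006
clock: 7.7
ee_pos: [0.5255, -0.2014, 0.0769]
ee_rot: [-1.571, 0.0, -1.424]
wrist_force: [-1.9, -0.6, 1.5]
opening: 0.0005
clock: 7.95
ee_pos: [0.5255, -0.2014, 0.0744]
ee_rot: [-1.571, 0.0, -1.424]
wrist_force: [-1.4, 0.3, 2.1]
opening: 0.0005
```

```bash
python3 - <<'E'
from h import *
im=capture("side"); cv2.imwrite("pics/side5.png",cv2.resize(im[110:270,240:420],None,fx=4,fy=3.7,interpolation=2)[:,:,::-1])
cv2.imwrite("pics/wrist5.png",capture("wrist")[:,:,::-1]); print(proj("side",observe()["ee_pos"]))
E
```

```text
[339.019  203.3347]
```

View pics/side5.png

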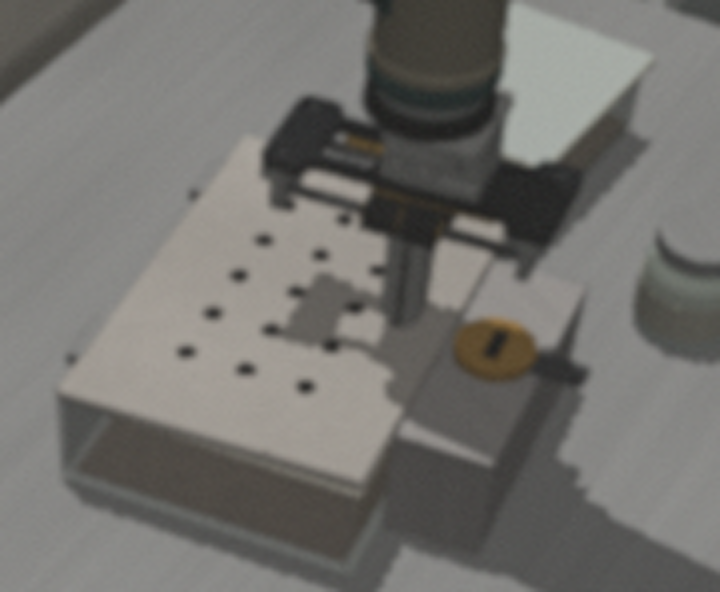

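View pics/wrist5.png

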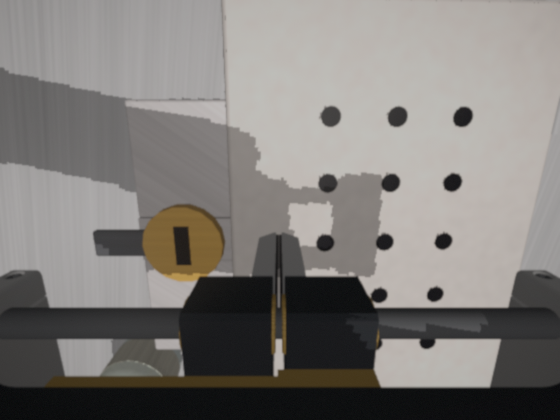

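```bash
python3 -m crank '[[0,0.0012,0,0,0,0,0],[0,0.0012,0,0,0,0,0]]';python3 -m crank '[[0,0.001,0,0,0,0,0],[0,0.001,0,0,0,0,0]]'
```

```text
clock: 8.3
ee_pos: [0.5258, -0.2014, 0.0721]
ee_rot: [-1.57, -0.0, -1.424]
wrist_force: [-0.2, 0.3, 1.8]
opening: 0.0001
clock: 8.55
ee_pos: [0.5257, -0.2014, 0.0701]
ee_rot: [-1.571, -0.0, -1.424]
wrist_force: [-0.4, 0.9, 2.1]
opening: 0.0001
```

```bash
python3 -m crank '[[0,0.001,0,0,0,0,0],[0,0.001,0,0,0,0,0]]'
```

```text
clock: 8.8
ee_pos: [0.5256, -0.2014, 0.068]
ee_rot: [-1.571, 0.0, -1.424]
wrist_force: [-1.7, -0.3, 1.7]
opening: 0.0006
```

```bash
python3 -m crank '[[0,0.001,0,0,0,0,0],[0,0.001,0,0,0,0,0]]'; python3 - <<'E'
from h import *
im=capture("side"); cv2.imwrite("pics/side6.png",cv2.resize(im[110:270,240:420],None,fx=4,fy=3.7,interpolation=2)[:,:,::-1])
cv2.imwrite("pics/wrist6.png",capture("wrist")[:,:,::-1]); print(camera_info("wrist")["cam_to_world"])
E
```

```text
clock: 9.05
ee_pos: [0.5256, -0.2015, 0.0672]
ee_rot: [-1.571, -0.001, -1.424]
wrist_force: [-3.3, 1.1, 18.2]
opening: 0.0007
[[ 0.9891 -0.142  -0.0376  0.5144]
 [ 0.1469  0.9554  0.256  -0.1269]
 [-0.0004 -0.2588  0.9659  0.2778]
 [ 0.      0.      0.      1.    ]]
```

View pics/side6.png

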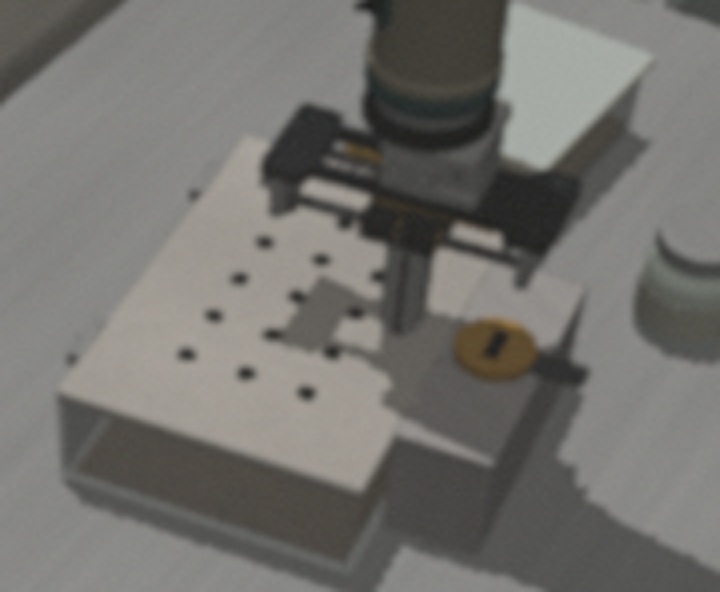

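View pics/wrist6.png

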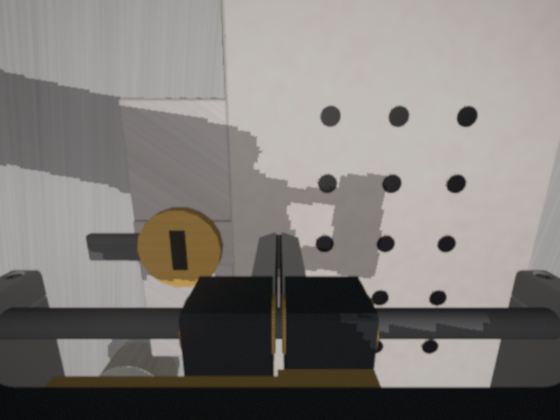

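```bash
python3 -m crank '[[0,-0.003,0,0,0,0,0.0],[0,-0.02,0,0,0,0,0.03],[0,-0.04,0,0,0,0,0.03],[0,-0.04,0,0,0,0,0.03],[0,-0.03,0,0,0,0,0.03]]'; python3 - <<'E'
from h import *
s=observe();R=Rt();p=s["ee_pos"]; print(p)
for dz in (0,.031):
  for o in(-.015,0,.015): q=p+R@[0,-dz,o]; print(dz,o,proj("wrist",q),proj("side",q),proj("top",q))
for n in("side","wrist","top"): cv2.imwrite(f"pics/{n}7.png",capture(n)[:,:,::-1])
im=cv2.imread("pics/wrist7.png");cv2.imwrite("pics/wrist7c.png",cv2.resize(im[180:320,180:380],None,fx=4,fy=4))
im=cv2.imread("pics/side7.png");cv2.imwrite("pics/side7c.png",cv2.resize(im[60:210,270:420],None,fx=4,fy=4))
E
```

```text
clock: 9.78
ee_pos: [0.5262, -0.2014, 0.2006]
ee_rot: [-1.569, -0.0, -1.424]
wrist_force: [-0.1, -0.2, -1.2]
opening: 0.0298
[ 0.5262 -0.2014  0.2006]
0 -0.015 [258.8056 229.8882] [349.0836 168.5654] [330.7091 244.1664]
0 0 [278.5158 229.9008] [343.1288 166.7091] [329.5991 237.794 ]
0 0.015 [298.2264 229.9134] [337.213 164.865] [328.4913 231.4346]
0.031 -0.015 [255.7579 245.7653] [350.3468 158.7739] [332.243  244.3099]
0.031 0 [278.5279 245.7802] [344.2794 156.9167] [331.0977 237.7444]
0.031 0.015 [301.2986 245.795 ] [338.2526 155.0718] [329.9548 231.1928]
```

View pics/wrist7c.png

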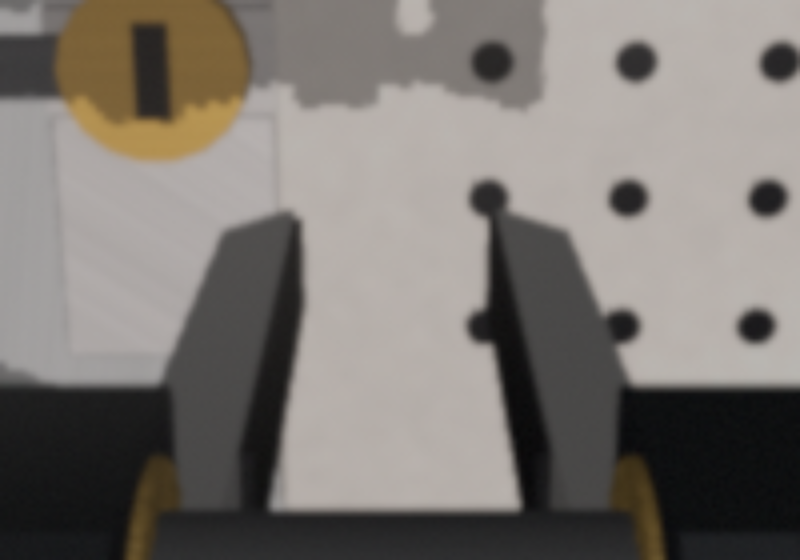

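View pics/side7c.png

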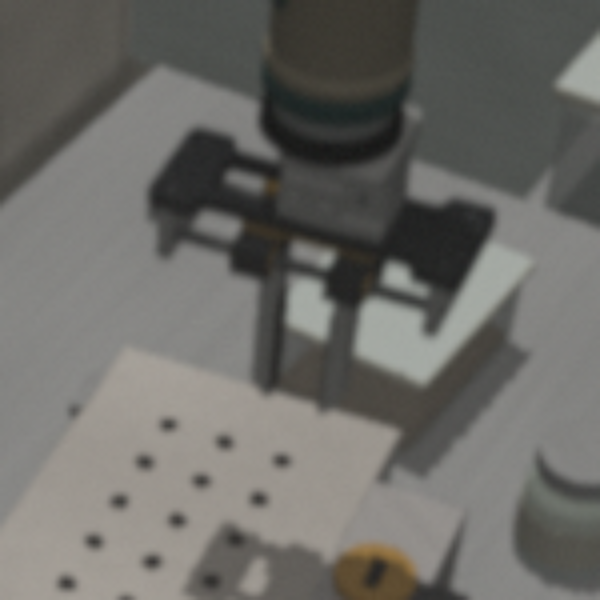

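View pics/wrist7.png

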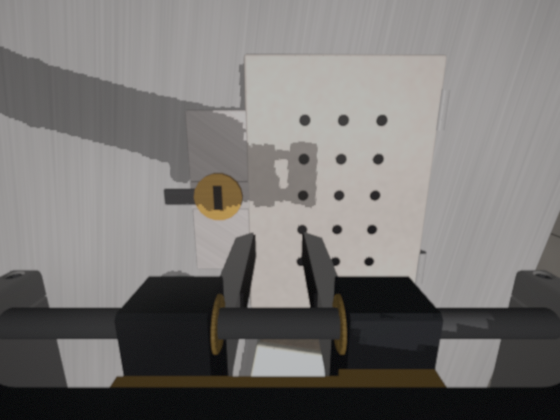

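```bash
python3 -m crank '[[-0.02,0,0.007,0,0,0,0.05],[-0.045,0,0.014,0,0,0,0.05],[-0.045,0,0.014,0,0,0,0.05],[-0.045,0,0.014,0,0,0,0.05],[-0.045,0,0.014,0,0,0,0.05],[-0.045,0,0.014,0,0,0,0.05],[-0.045,0,0.014,0,0,0,0.05],[-0.045,0,0.014,0,0,0,0.05],[-0.045,0,0.014,0,0,0,0.05],[-0.045,0,0.014,0,0,0,0.05],[0,0,0,0,0,0,0.05]]'; python3 - <<'E'
from h import *
plan([.598,.267,.044],-1.416)
im=capture("wrist");cv2.imwrite("pics/wrist8.png",im[:,:,::-1]); im=capture("top");cv2.imwrite("pics/top8.png",im[:,:,::-1])
E
```

```text
clock: 11.3
ee_pos: [0.5929, 0.2437, 0.1969]
ee_rot: [-1.574, 0.003, -1.417]
wrist_force: [-0.4, -0.1, -0.2]
opening: 0.0499
t 11.3 tool shift [-0.0218  0.1529  0.009 ] yawerr 0.0009096321750616809 ee [0.5929 0.2437 0.1969] [-1.5736  0.0028 -1.4169] q [-0.1848  0.6228 -0.4215  1.506   0.2709  1.0728 -0.5125] F [-0.4422 -0.0972 -0.2145] open 0.04990181062755051
```

View pics/wrist8.png

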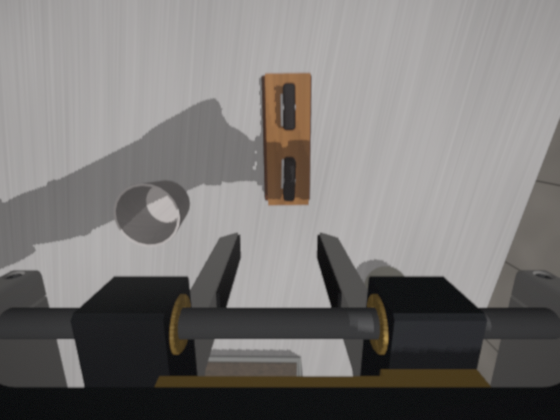

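View pics/top8.png

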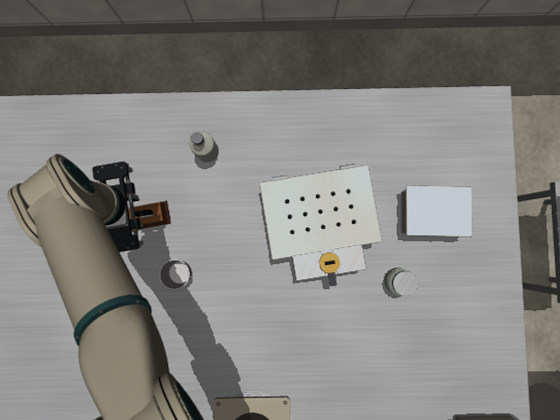

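```bash
python3 - <<'E'
from h import *
im=cv2.imread("pics/wrist8.png"); g=im.max(2)[60:215,255:325]
m=(g<45).astype(np.uint8); k,l,st,c=cv2.connectedComponentsWithStats(m)
for j in range(1,k):
    if st[j][4]>100:
        b=st[j]; print(b,c[j]); ys,xs=np.nonzero(l==j)
        cnt=np.stack([xs,ys],1).astype(np.float32); print(cv2.minAreaRect(cnt))
        # world pts
        for v0 in (b[1]+3,b[1]+b[3]-4):
            r=xs[ys==v0]; print("  row",v0+60,r.min()+255,r.max()+255,onz("wrist",(r.min()+r.max())/2+255,v0+60,.112))
        print("  top end/bot end",onz("wrist",c[j][0]+255,b[1]+60,.112),onz("wrist",c[j][0]+255,b[1]+b[3]-1+60,.112))
h=cv2.cvtColor(im,cv2.COLOR_BGR2HSV); w=cv2.inRange(h,(5,90,30),(15,255,255)); w[230:]=0; w[:, :240]=0
ct=max(cv2.findContours(w,0,2)[0],key=cv2.contourArea); q=cv2.boxPoints(cv2.minAreaRect(ct)); P=[onz("wrist",*a,.06) for a in q]; print(q,np.mean(P,0),[np.linalg.norm(P[i]-P[i-1]) for i in range(4)],[np.arctan2(*(P[i]-P[i-1])[1::-1]) for i in range(4)])
ct=None
E
```

```text
[ 29  98  11  42 314] [ 33.379 119.465]
((33.903846740722656, 118.48077392578125), (9.317731857299805, 41.075408935546875), 1.847610354423523)
  row 161 285 293 [0.5979 0.2816 0.112 ]
  row 196 285 293 [0.6035 0.246  0.112 ]
  top end/bot end [0.5968 0.2845 0.112 ] [0.6034 0.2427 0.112 ]
[[263.  74.]
 [310.  74.]
 [310. 204.]
 [263. 204.]] [0.5942 0.2966 0.06  ] [np.float64(0.1473805118869051), np.float64(0.051522640866058504), np.float64(0.14734820920176706), np.float64(0.05766124228140911)] [np.float64(1.705635017197118), np.float64(0.14789966730484946), np.float64(-1.3942960967086229), np.float64(-2.992305696227299)]
```

```bash
python3 -m crank '[[-0.01,0.02,0.005,0,0,0,0.05],[-0.01,0.03,0.005,0,0,0,0.05],[0,0.04,0,0,0,0,0.05],[0,0.02,0,0,0,0,0.05],[0,0,0,0,0,0,0.05]]'; python3 - <<'E'
from h import *
plan([.5995,.265,.042],-1.416)
im=capture("wrist");cv2.imwrite("pics/wrist9.png",im[:,:,::-1]); im=capture("side")[280:400,140:300];cv2.imwrite("pics/side9.png",cv2.resize(im[:,:,::-1],None,fx=5,fy=5))
E
```

```text
clock: 12.02
ee_pos: [0.6003, 0.2577, 0.086]
ee_rot: [-1.576, -0.002, -1.425]
wrist_force: [-0.3, 0.2, 0.4]
opening: 0.0502
t 12.03 tool shift [-0.0074  0.044   0.0005] yawerr 0.009088863165470418 ee [0.6003 0.2577 0.086 ] [-1.5759 -0.002  -1.4251] q [-0.2318  0.7575 -0.3762  1.576   0.3343  0.878  -0.5853] F [-0.287   0.1804  0.4456] open 0.050178459922130665
```

View pics/wrist9.png

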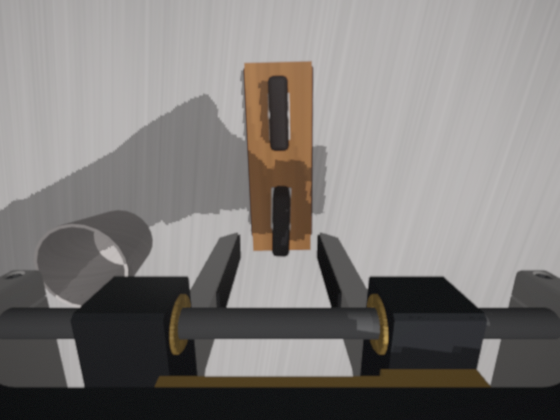

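View pics/side9.png

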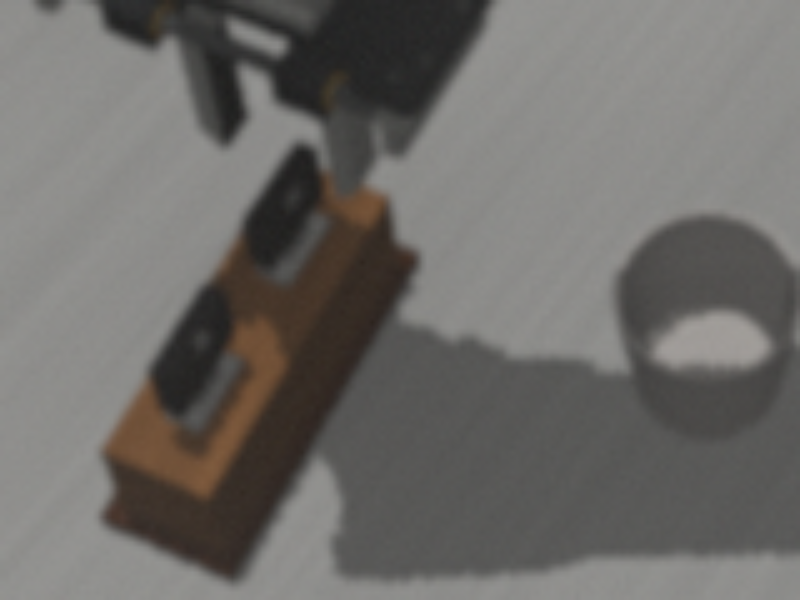

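```bash
python3 - <<'E'
from h import *
a,b=onz("wrist",280.5,187,.112),onz("wrist",281,253,.112); print(a,b,(a+b)/2)
E
python3 -m crank '[[-0.004,0.015,0,0.005,-0.009,0,0.05],[-0.003,0.017,0,0,0,0,0.05],[0,0.01,0,0,0,0,0.05],[0,0.0,0,0,0,0,0.05]]'; python3 - <<'E'
from h import *
plan([.5995,.265,.042],-1.416)
im=capture("wrist");cv2.imwrite("pics/wrist10.png",im[:,:,::-1])
E
```

```text
[0.5979 0.2969 0.112 ] [0.6051 0.2509 0.112 ] [0.6015 0.2739 0.112 ]
clock: 12.62
ee_pos: [0.6002, 0.2663, 0.0458]
ee_rot: [-1.568, -0.001, -1.415]
wrist_force: [-0.2, -0.3, 0.0]
opening: 0.0499
t 12.62 tool shift [ 0.0011  0.0038 -0.0009] yawerr -0.0014123631480527088 ee [0.6002 0.2663 0.0458] [-1.5678 -0.0008 -1.4146] q [-0.2553  0.8065 -0.357   1.6018  0.363   0.797  -0.6105] F [-0.2122 -0.2593  0.0243] open 0.04989018684538365
```

View pics/wrist10.png

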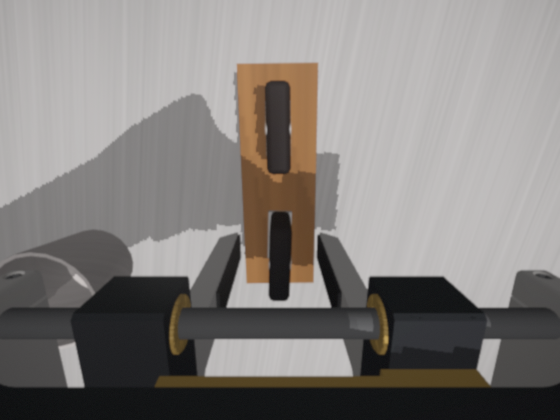

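```bash
python3 - <<'E'
from h import *
a,b=onz("wrist",280,211,.112),onz("wrist",280,300,.112); print(a,b,(a+b)/2)
a,b=onz("wrist",278,82,.112),onz("wrist",278,172,.112); print("A",a,b,(a+b)/2)
a,b=onz("wrist",280,64,.06),onz("wrist",280,282,.06); print("stand",a,b,(a+b)/2)
E
```

```text
[0.596  0.2999 0.112 ] [0.6041 0.2486 0.112 ] [0.6001 0.2742 0.112 ]
A [0.5853 0.3608 0.112 ] [0.5918 0.3197 0.112 ] [0.5886 0.3402 0.112 ]
stand [0.584  0.3784 0.06  ] [0.6075 0.2307 0.06  ] [0.5957 0.3045 0.06  ]
```

```bash
python3 -m crank '[[-0.002,0.003,0,-0.002,0,0,0.05],[0,0,0,0,0,0,0.0],[0,0,0,0,0,0,0.0],[0,0,0,0,0,0,0.0],[0,0,0,0,0,0,0.0]]' 40; python3 - <<'E'
from h import *
plan([.5995,.265,.042],-1.416)
E
```

```text
clock: 13.3
ee_pos: [0.6007, 0.2686, 0.0442]
ee_rot: [-1.568, -0.0, -1.415]
wrist_force: [-0.0, -0.6, 0.0]
opening: 0.0134
t 13.3 tool shift [ 0.0034  0.0022 -0.0018] yawerr -0.001147258459936129 ee [0.6007 0.2686 0.0442] [-1.5676 -0.     -1.4149] q [-0.2584  0.8101 -0.3566  1.5986  0.3633  0.796  -0.613 ] F [-0.0149 -0.5858  0.01  ] open 0.013432465444567237
```

```bash
python3 -m crank '[[0,0,0,0,0,0,0.0],[0,-0.01,0,0,0,0,0.0],[0,-0.02,0,0,0,0,0.0],[0,-0.04,0,0,0,0,0.0],[0,-0.05,0,0,0,0,0.0],[0,-0.02,0,0,0,0,0.0],[0,0,0,0,0,0,0.0]]' 40; python3 - <<'E'
from h import *
plan([.4637,-.2085,.185],-1.424)
im=capture("side");cv2.imwrite("pics/side11.png",im[:,:,::-1])
im=capture("wrist");cv2.imwrite("pics/wrist11.png",im[:,:,::-1])
E
```

```text
clock: 14.18
ee_pos: [0.6016, 0.2695, 0.1874]
ee_rot: [-1.563, 0.002, -1.415]
wrist_force: [0.2, 0.1, -2.1]
opening: 0.0119
t 14.18 tool shift [ 0.4508 -0.     -0.2105] yawerr -0.009142240741518481 ee [0.6016 0.2695 0.1874] [-1.5626  0.0016 -1.4149] q [-0.2273  0.6523 -0.4147  1.4754  0.2854  1.0653 -0.547 ] F [ 0.1973  0.1488 -2.0886] open 0.011890575524631276
```

View pics/side11.png

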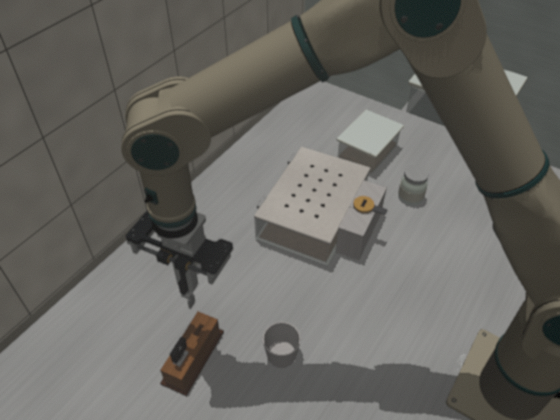

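View pics/wrist11.png

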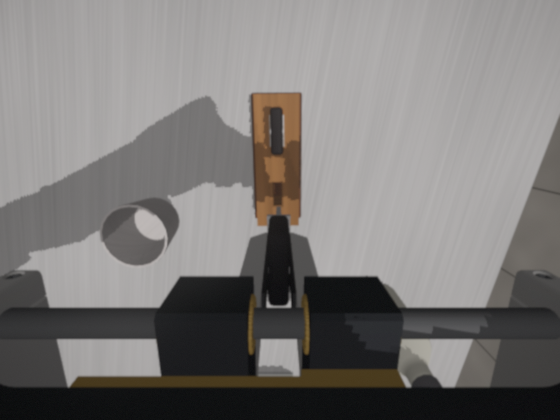

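```bash
python3 - <<'E'
from h import *
i=dict(camera_info("wrist")); i["cam_to_world"]=[[0.9891,-0.142,-0.0376,0.5144],[0.1469,0.9554,0.256,-0.1269],[-0.0004,-0.2588,0.9659,0.2778],[0,0,0,1]]
im=cv2.imread("pics/wrist6.png"); h=cv2.cvtColor(im,cv2.COLOR_BGR2HSV)
m=cv2.inRange(h,(12,120,60),(30,255,255)); m[290:]=0; m[:,235:]=0
k,l,st,c=cv2.connectedComponentsWithStats(m)
b=max(st[1:],key=lambda b:b[4]); print(b)
for e in ((b[0],b[1]+b[3]/2),(b[0]+b[2]-1,b[1]+b[3]/2),(b[0]+b[2]/2,b[1]),(b[0]+b[2]/2,b[1]+b[3]-1)): print(onz("wrist",*e,.11,info=i))
print("c",onz("wrist",b[0]+(b[2]-1)/2,b[1]+(b[3]-1)/2,.11,info=i))
g=im.max(2)[225:275,165:195]; ys,xs=np.nonzero(g<60); print(xs.min()+165,xs.max()+165,ys.min()+225,ys.max()+225,onz("wrist",(xs.min()+xs.max())/2+165,(ys.min()+ys.max())/2+225,.11,info=i))
E
```

```text
[ 138  209   84   77 4508]
[ 0.4392 -0.2104  0.11  ]
[ 0.4899 -0.2029  0.11  ]
[ 0.4633 -0.1819  0.11  ]
[ 0.4664 -0.2324  0.11  ]
c [ 0.4645 -0.2063  0.11  ]
170 186 231 269 [ 0.4637 -0.2084  0.11  ]
```

```bash
python3 -m crank '[[0.02,0,-0.01,-0.004,0.009,0,0],[0.041,0,-0.019,0,0,0,0],[0.041,0,-0.019,0,0,0,0],[0.041,0,-0.019,0,0,0,0],[0.041,0,-0.019,0,0,0,0],[0.041,0,-0.019,0,0,0,0],[0.041,0,-0.019,0,0,0,0],[0.041,0,-0.019,0,0,0,0],[0.041,0,-0.019,0,0,0,0],[0.041,0,-0.019,0,0,0,0],[0.041,0,-0.019,0,0,0,0],[0.02,0,-0.01,0,0,0,0],[0,0,0,0,0,0,0]]'; python3 - <<'E'
from h import *
plan([.464,-.2085,.0942],-1.424)
im=capture("side")[120:270,280:430];cv2.imwrite("pics/side12.png",cv2.resize(im[:,:,::-1],None,fx=4,fy=4,interpolation=2))
im=capture("wrist");cv2.imwrite("pics/wrist12.png",im[:,:,::-1])
E
```

```text
clock: 15.9
ee_pos: [0.457, -0.2088, 0.1831]
ee_rot: [-1.574, 0.001, -1.428]
wrist_force: [-0.2, -0.3, -0.6]
opening: 0.0116
t 15.9 tool shift [0.0008 0.0889 0.0073] yawerr 0.0037652325807169262 ee [ 0.457  -0.2088  0.1831] [-1.5742  0.0009 -1.4278] q [ 0.6696  0.4341 -0.4193  1.8995  0.229   0.8582  0.2765] F [-0.1916 -0.2652 -0.6383] open 0.011605514219006463
```

View pics/side12.png

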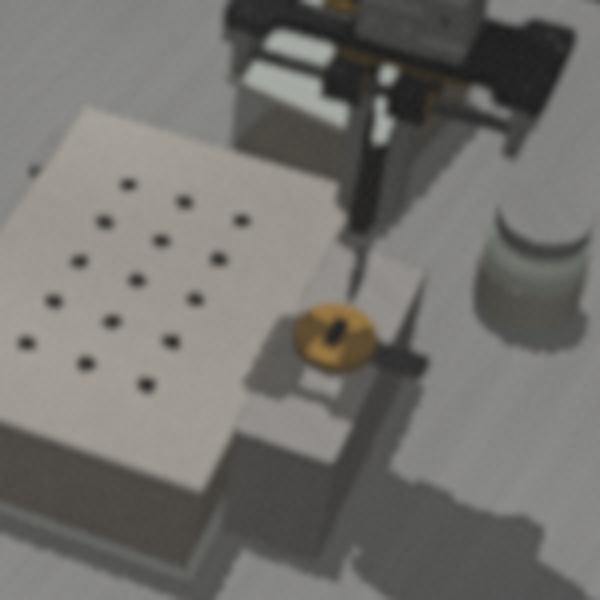

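View pics/wrist12.png

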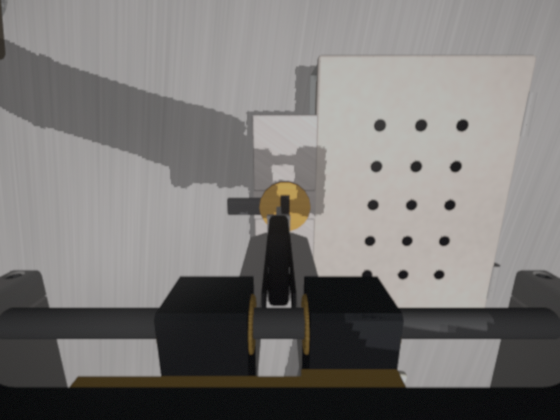

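```bash
python3 - <<'E'
from h import *
s=observe();p=s["ee_pos"].copy(); q=p.copy();q[2]=.11; print("axis->",proj("wrist",q))
im=cv2.imread("pics/wrist12.png"); h=cv2.cvtColor(im,cv2.COLOR_BGR2HSV)
m=cv2.inRange(h,(12,110,60),(30,255,255)); m[235:]=0; m[:170]=0
b=max(cv2.connectedComponentsWithStats(m)[2][1:],key=lambda b:b[4]); print(b, onz("wrist",b[0]+(b[2]-1)/2,b[1]+(b[2]-1)/2,.11))
g=im.max(2)[190:216,276:296]; ys,xs=np.nonzero(g<60);print(xs.min()+276,xs.max()+276,ys.min()+190,ys.max()+190); print(onz("wrist",xs[ys<18].mean()+276,203,.11))
E
```

```text
axis-> [278.6103 205.2557]
[ 260  182   50   48 1361] [ 0.4645 -0.2064  0.11  ]
277 288 197 215
[ 0.4639 -0.2028  0.11  ]
```

```bash
python3 -m crank '[[0.0005,0.01,0.004,0.005,-0.004,0,0],[0,0.018,0.0035,0,0,0,0],[0,0,0,0,0,0,0]]'; python3 - <<'E'
from h import *
plan([.464,-.2083,.0942],-1.424)
im=capture("side")[120:270,280:430];cv2.imwrite("pics/side13.png",cv2.resize(im[:,:,::-1],None,fx=4,fy=4,interpolation=2))
s=observe();R=Rt();t=s["ee_pos"]-np.array([0,0,.036]); print(proj("side",t),[proj("side",t+R@[d,0,0]) for d in(-.008,.008)], proj("side",[.464,-.2083,.11]))
E
```

```text
clock: 16.38
ee_pos: [0.4657, -0.205, 0.1548]
ee_rot: [-1.569, 0.002, -1.417]
wrist_force: [-0.6, 0.0, -0.5]
opening: 0.0118
t 16.38 tool shift [ 0.0032  0.0606 -0.0022] yawerr -0.006800422641671133 ee [ 0.4657 -0.205   0.1548] [-1.5691  0.0021 -1.4172] q [ 0.6463  0.4782 -0.4078  1.9212  0.2555  0.7921  0.2523] F [-0.5894  0.0077 -0.5033] open 0.011808979207046457
[362.6526 199.4767] [array([361.5782, 201.6312]), array([363.7189, 197.3382])] [363.5206 201.8177]
```

View pics/side13.png

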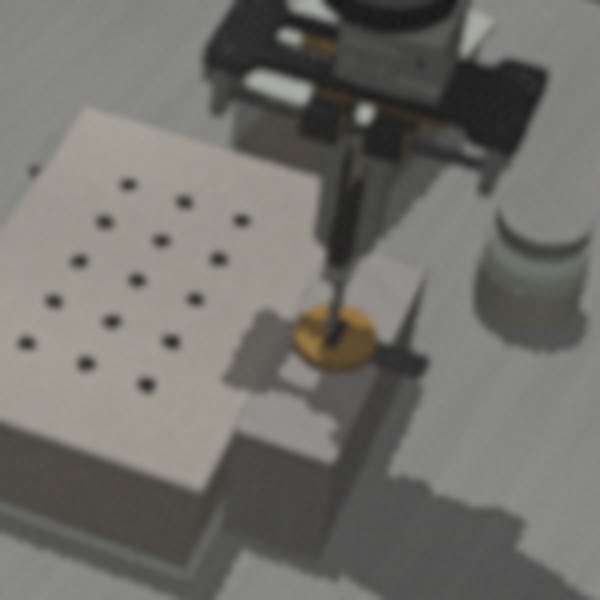

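```bash
python3 -m crank '[[0.002,0,-0.002,-0.002,0.006,0,0],[0,0.003,0,0,0,0,0],[0,0.003,0,0,0,0,0],[0,0.003,0,0,0,0,0],[0,0.002,0,0,0,0,0]]'; python3 - <<'E'
from h import *
plan([.464,-.2083,.0942],-1.424)
E
```

```text
clock: 17.05
ee_pos: [0.4644, -0.209, 0.1451]
ee_rot: [-1.569, 0.0, -1.426]
wrist_force: [-0.1, -0.9, -0.2]
opening: 0.0116
t 17.05 tool shift [-0.0008  0.0509 -0.0004] yawerr 0.0018650099908601447 ee [ 0.4644 -0.209   0.1451] [-1.5689  0.0001 -1.4259] q [ 0.6457  0.491  -0.3984  1.9321  0.2653  0.7676  0.2424] F [-0.0848 -0.9313 -0.1728] open 0.011569933477336945
```

```bash
python3 -m crank '[[0,0.003,0,0,0,0,0],[0,0.003,0,0,0,0,0],[0,0.003,0,0,0,0,0]]'; python3 -m crank '[[0,0.003,0,0,0,0,0],[0,0.003,0,0,0,0,0]]'
```

```text
clock: 17.42
ee_pos: [0.4645, -0.209, 0.136]
ee_rot: [-1.569, 0.0, -1.426]
wrist_force: [0.6, 0.4, -0.3]
opening: 0.0119
clock: 17.68
ee_pos: [0.4645, -0.209, 0.13]
ee_rot: [-1.569, 0.0, -1.426]
wrist_force: [-0.3, -0.6, -0.7]
opening: 0.0121
```

Tip is about 16 mm into the slot and no force has built up. I'll continue.

```bash
python3 -m crank '[[0,0.005,0,0,0,0,0],[0,0.005,0,0,0,0,0],[0,0.005,0,0,0,0,0]]'; python3 -m crank '[[0,0.005,0,0,0,0,0],[0,0.005,0,0,0,0,0],[0,0.004,0,0,0,0,0]]'
```

```text
clock: 18.05
ee_pos: [0.4645, -0.209, 0.1149]
ee_rot: [-1.569, 0.0, -1.426]
wrist_force: [1.0, -0.5, -1.0]
opening: 0.0121
clock: 18.42
ee_pos: [0.4646, -0.209, 0.1009]
ee_rot: [-1.569, 0.0, -1.426]
wrist_force: [0.3, -0.5, -0.4]
opening: 0.0115
```

```bash
python3 -m crank '[[0,0.003,0,0,0,0,0],[0,0.002,0,0,0,0,0]]'; python3 - <<'E'
from h import *
im=capture("side")[120:270,280:430];cv2.imwrite("pics/side14.png",cv2.resize(im[:,:,::-1],None,fx=4,fy=4,interpolation=2))
E
```

```text
clock: 18.68
ee_pos: [0.4646, -0.209, 0.0961]
ee_rot: [-1.569, 0.0, -1.426]
wrist_force: [0.5, -0.2, -0.4]
opening: 0.0121
```

View pics/side14.png

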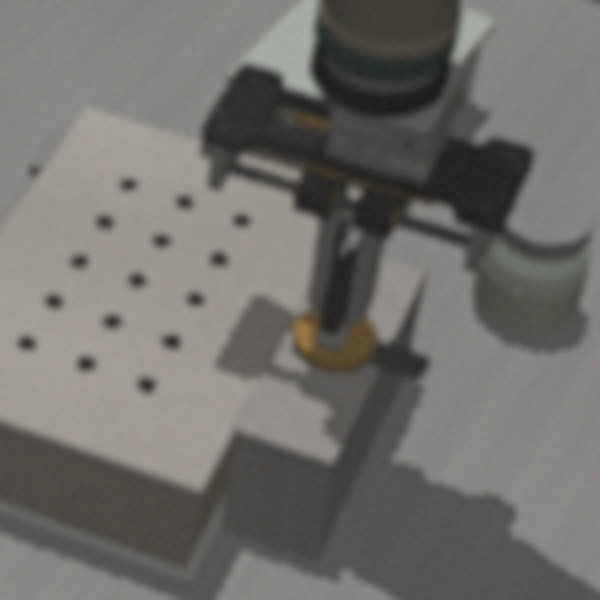

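```bash
python3 -m crank '[[0,0.0015,0,0,0,0,0],[0,0,0,0,0,0,0]]'; python3 -m crank '[[0,0,0,0,0.06,0,0],[0,0,0,0,0.06,0,0],[0,0,0,0,0.06,0,0],[0,0,0,0,0.04,0,0]]'; python3 -c "
from h import *
s=observe();print(s['ft_torque'],s['ee_rot'])"
```

```text
clock: 18.98
ee_pos: [0.4646, -0.209, 0.0948]
ee_rot: [-1.569, -0.0, -1.426]
wrist_force: [0.2, -0.2, -1.2]
opening: 0.0122
clock: 19.48
ee_pos: [0.4642, -0.209, 0.0948]
ee_rot: [-1.569, 0.0, -1.647]
wrist_force: [-0.7, 0.2, 0.1]
opening: 0.0119
[-0.0525  0.1546  0.0795] [-1.5695  0.0004 -1.6471]
```

```bash
for k in 1; do python3 -m crank '[[0,0,0,0,0.05,0,0],[0,0,0,0,0.05,0,0]]'; python3 -c "
from h import *
s=observe();print(s['ft_torque'],s['ee_rot'])"; done; python3 -m crank '[[0,0,0,0,0.05,0,0],[0,0,0,0,0.03,0,0]]'; python3 -c "
from h import *
s=observe();print(s['ft_torque'],s['ee_rot'])"
```

```text
clock: 19.73
ee_pos: [0.4642, -0.209, 0.0948]
ee_rot: [-1.569, 0.001, -1.748]
wrist_force: [-1.2, -1.0, 0.4]
opening: 0.0118
[0.0209 0.2776 0.0711] [-1.5695  0.0006 -1.748 ]
clock: 19.98
ee_pos: [0.4643, -0.209, 0.0948]
ee_rot: [-1.57, 0.001, -1.828]
wrist_force: [-2.5, 0.1, 0.9]
opening: 0.0119
[0.0609 0.4242 0.0401] [-1.5696  0.0006 -1.8278]
```

```bash
python3 -m crank '[[0,0,0,0,0.05,0,0],[0,0,0,0,0.03,0,0]]'; python3 -c "
from h import *
s=observe();print(s['ft_torque'],s['ee_rot'])";  python3 -m crank '[[0,0,0,0,0.05,0,0],[0,0,0,0,0.03,0,0]]'; python3 -c "
from h import *
s=observe();print(s['ft_torque'],s['ee_rot'])
im=capture('side')[120:270,280:430];cv2.imwrite('pics/side15.png',cv2.resize(im[:,:,::-1],None,fx=4,fy=4,interpolation=2))"
```

```text
clock: 20.23
ee_pos: [0.4643, -0.209, 0.0947]
ee_rot: [-1.57, 0.001, -1.908]
wrist_force: [-2.5, -0.1, 1.7]
opening: 0.0118
[0.1156 0.5791 0.091 ] [-1.5696  0.0008 -1.9081]
clock: 20.48
ee_pos: [0.4643, -0.2089, 0.0947]
ee_rot: [-1.57, 0.001, -1.988]
wrist_force: [-3.7, 0.7, 1.2]
opening: 0.0117
[0.1213 0.6605 0.0447] [-1.5697  0.0009 -1.9881]
```

View pics/side15.png

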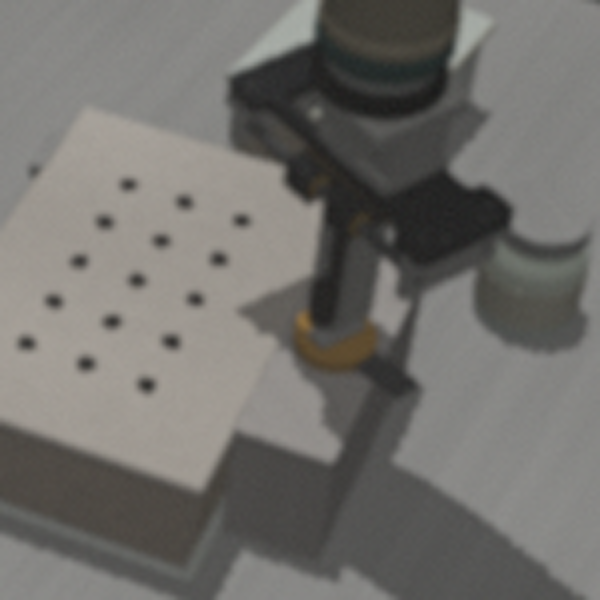

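```bash
python3 -m crank '[[0,0,0,0,0.05,0,0],[0,0,0,0,0.03,0,0]]'; python3 -c "
from h import *
s=observe();print(s['ft_torque'],s['ee_rot'])";  python3 -m crank '[[0,0,0,0,0.05,0,0],[0,0,0,0,0.03,0,0]]'; python3 -c "
from h import *
s=observe();print(s['ft_torque'],s['ee_rot'])
im=capture('side')[120:270,280:430];cv2.imwrite('pics/side16.png',cv2.resize(im[:,:,::-1],None,fx=4,fy=4,interpolation=2))"
```

```text
clock: 20.78
ee_pos: [0.4643, -0.209, 0.0947]
ee_rot: [-1.57, 0.001, -2.068]
wrist_force: [-3.9, 0.8, 1.8]
opening: 0.0121
[0.2264 0.8946 0.0772] [-1.5697  0.001  -2.0682]
clock: 21.02
ee_pos: [0.4643, -0.2089, 0.0947]
ee_rot: [-1.57, 0.001, -2.148]
wrist_force: [-3.2, 0.0, 1.6]
opening: 0.0115
[0.2514 0.9518 0.0274] [-1.5698  0.0011 -2.1482]
```

View pics/side16.png

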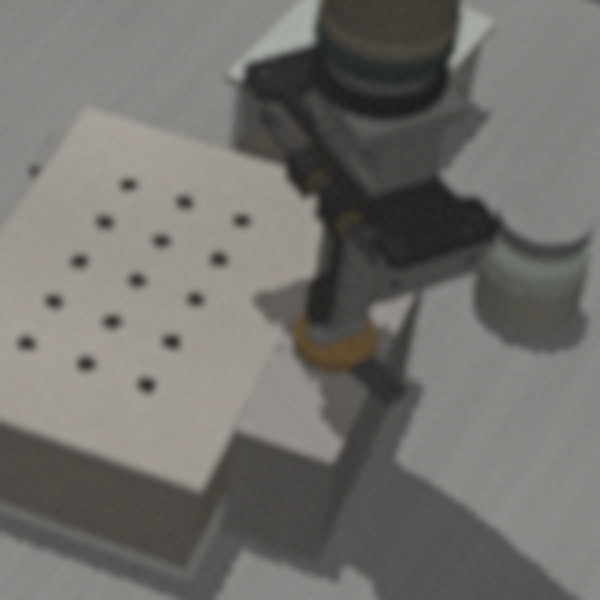

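```bash
python3 -m crank '[[0,0,0,0,0.08,0,0],[0,0,0,0,0.08,0,0],[0,0,0,0,0.08,0,0]]'; python3 -c "
from h import *
s=observe();print(s['ft_torque'],s['ee_rot'],s['qpos'])
im=capture('side')[120:270,280:430];cv2.imwrite('pics/side17.png',cv2.resize(im[:,:,::-1],None,fx=4,fy=4,interpolation=2))"
```

```text
clock: 21.45
ee_pos: [0.4643, -0.2089, 0.0947]
ee_rot: [-1.57, 0.001, -2.389]
wrist_force: [-3.7, 0.6, 2.3]
opening: 0.0116
[0.2518 0.9414 0.0332] [-1.5702  0.0013 -2.3886] [ 0.4244  0.5441 -0.0814  1.9869  0.0717  0.6122 -0.5218]
```

View pics/side17.png

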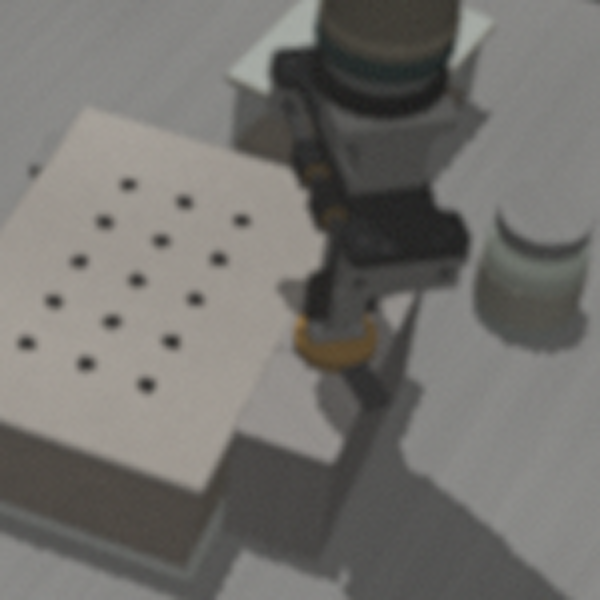

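```bash
python3 -m crank '[[0,0,0,0,0.1,0,0],[0,0,0,0,0.12,0,0],[0,0,0,0,0.12,0,0],[0,0,0,0,0.12,0,0],[0,0,0,0,0.12,0,0],[0,0,0,0,0.12,0,0]]'; python3 -c "
from h import *
s=observe();print(s['ft_torque'],s['ee_rot'],s['qpos'])"
```

```text
clock: 22.25
ee_pos: [0.4643, -0.2089, 0.0947]
ee_rot: [-1.571, 0.001, -3.088]
wrist_force: [-3.6, 1.5, 1.0]
opening: 0.0118
[0.3333 0.9899 0.0845] [-1.5712  0.0014 -3.0883] [ 0.2844  0.5472  0.1224  1.9909 -0.113   0.6086 -1.0357]
```

```bash
python3 -m crank '[[0,0,0,0,0.12,0,0],[0,0,0,0,0.12,0,0],[0,0,0,0,0.12,0,0],[0,0,0,0,0.12,0,0],[0,0,0,0,0.12,0,0],[0,0,0,0,0.12,0,0],[0,0,0,0,0.12,0,0],[0,0,0,0,0.12,0,0]]'; python3 -c "
from h import *
s=observe();print(s['ft_torque'],s['ee_rot'],s['qpos'])"
```

```text
clock: 23.25
ee_pos: [0.4644, -0.2089, 0.0946]
ee_rot: [-1.572, 0.001, 2.235]
wrist_force: [-3.3, -0.2, 0.9]
opening: 0.0119
[0.3423 0.9478 0.0768] [-1.572   0.0008  2.2354] [ 0.0967  0.5772  0.403   1.9961 -0.3691  0.6376 -1.7361]
```

```bash
python3 -m crank '[[0,0,0,0,0.12,0,0],[0,0,0,0,0.12,0,0],[0,0,0,0,0.12,0,0],[0,0,0,0,0.12,0,0]]'; python3 -m crank '[[0,0,0,0,0.05,0,0],[0,0,0,0,0.04,0,0]]';python3 -c "
from h import *
s=observe();print(s['ft_torque'],s['ee_rot'],s['qpos'])
im=capture('side')[120:270,280:430];cv2.imwrite('pics/side18.png',cv2.resize(im[:,:,::-1],None,fx=4,fy=4,interpolation=2))
cv2.imwrite('pics/wrist18.png',capture('wrist')[:,:,::-1])"
```

```text
clock: 23.75
ee_pos: [0.4643, -0.2089, 0.0946]
ee_rot: [-1.572, 0.0, 1.756]
wrist_force: [-3.3, 2.5, 0.0]
opening: 0.0116
clock: 24.0
ee_pos: [0.4644, -0.2089, 0.0946]
ee_rot: [-1.572, -0.0, 1.667]
wrist_force: [-2.6, 0.9, -0.0]
opening: 0.012
[0.3518 0.9639 0.0593] [-1.5722 -0.0001  1.6672] [-0.0078  0.6107  0.5688  1.9989 -0.5177  0.676  -2.1527]
```

View pics/side18.png

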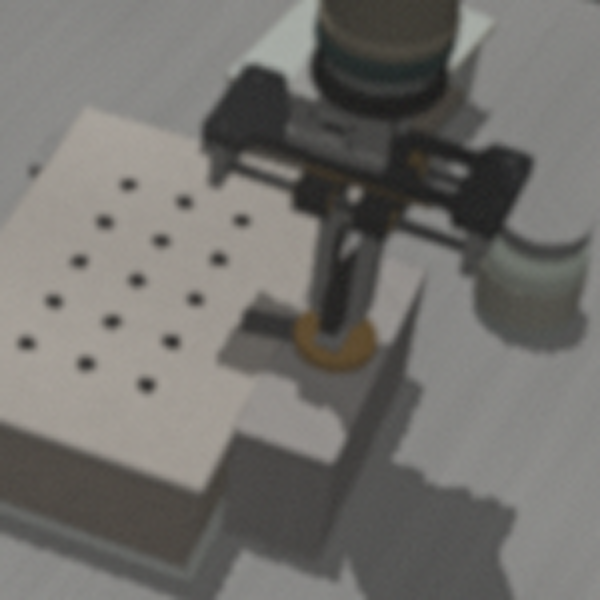

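View pics/wrist18.png

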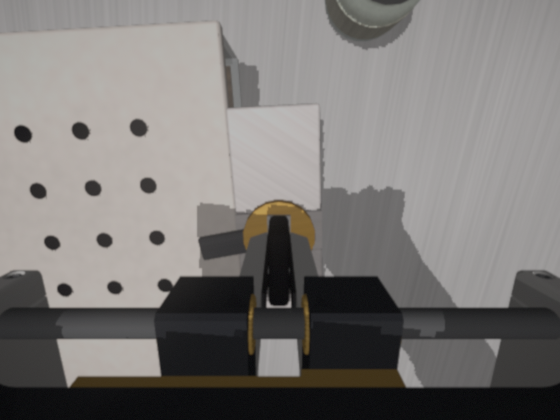

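```bash
for i in 1; do python3 -m crank '[[0,0,0,0,0.03,0,0],[0,0,0,0,0.03,0,0]]' | head -2;python3 -c "
from h import *
s=observe();print(s['ft_torque'],s['ee_rot'][2])"; python3 -m crank '[[0,0,0,0,0.02,0,0],[0,0,0,0,0.02,0,0]]' | head -2;python3 -c "
from h import *
s=observe();print(s['ft_torque'],s['ee_rot'][2])";done
```

```text
clock: 24.35
ee_pos: [0.4644, -0.2089, 0.0947]
[0.3847 1.0092 0.0445] 1.6056653984849252
clock: 24.6
ee_pos: [0.4644, -0.2089, 0.0947]
[0.3278 1.0947 0.0503] 1.5662203275303594
```

```bash
for i in 1; do python3 -m crank '[[0,0,0,0,0.02,0,0],[0,0,0,0,0.02,0,0]]' | head -2;python3 -c "
from h import *
s=observe();print(s['ft_torque'],s['ee_rot'][2])"; python3 -m crank '[[0,0,0,0,0.02,0,0],[0,0,0,0,0.02,0,0]]' | head -2;python3 -c "
from h import *
s=observe();print(s['ft_torque'],s['ee_rot'][2])
im=capture('side')[120:270,280:430];cv2.imwrite('pics/side19.png',cv2.resize(im[:,:,::-1],None,fx=4,fy=4,interpolation=2))
cv2.imwrite('pics/wrist19.png',capture('wrist')[:,:,::-1])";done
```

```text
clock: 24.85
ee_pos: [0.4644, -0.2089, 0.0947]
[0.3249 1.157  0.045 ] 1.5261055434112611
clock: 25.1
ee_pos: [0.4643, -0.2089, 0.0947]
[0.3217 1.192  0.2228] 1.4864551836356603
```

View pics/wrist19.png

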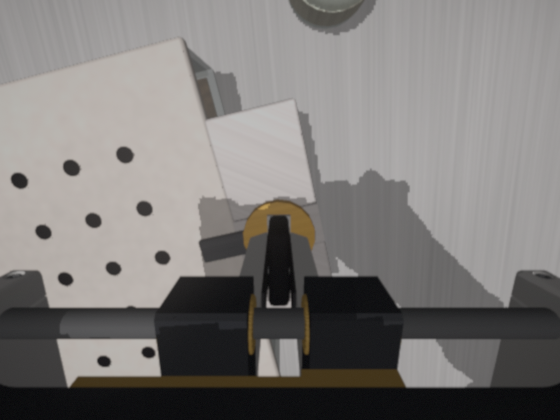

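```bash
python3 -m crank '[[0,0,0,0,-0.05,0,0],[0,0,0,0,-0.06,0,0],[0,0,0,0,-0.06,0,0],[0,0,0,0,-0.03,0,0],[0,0,0,0,0,0,0.03],[0,0,0,0,0,0,0.03],[0,0,0,0,0,0,0.03]]';python3 -c "
from h import *
s=observe();print(s['ft_torque'],s['ee_rot'])
im=capture('side')[120:270,280:430];cv2.imwrite('pics/side20.png',cv2.resize(im[:,:,::-1],None,fx=4,fy=4,interpolation=2))
cv2.imwrite('pics/wrist20.png',capture('wrist')[:,:,::-1])"
```

```text
clock: 26.08
ee_pos: [0.4656, -0.2094, 0.0951]
ee_rot: [-1.574, 0.001, 1.687]
wrist_force: [-0.5, -0.0, -0.0]
opening: 0.0297
[0.1063 0.0224 0.0198] [-1.5744  0.0009  1.6872]
```

View pics/wrist20.png

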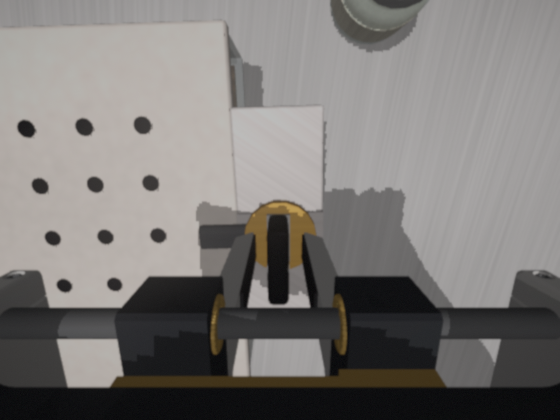

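View pics/side20.png

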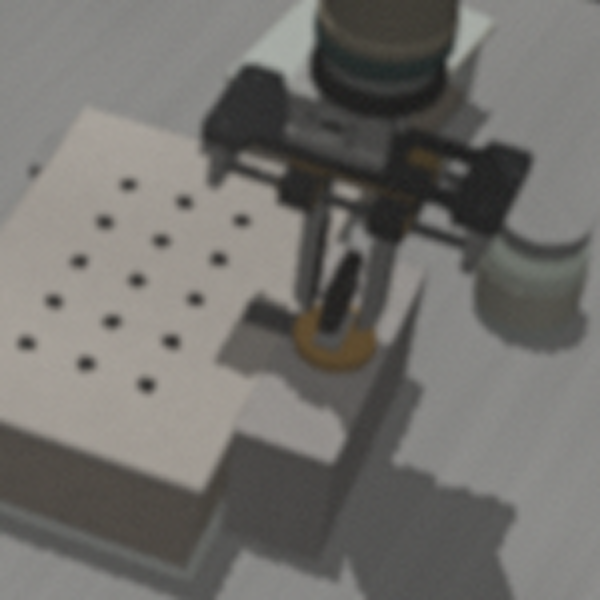

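```bash
python3 -m crank '[[0,0,0,0.004,-0.01,0,0.0],[0,0,0,0,0,0,0.0],[0,0,0,0,0,0,0.0],[0,0,0,0,0,0,0.0]]' 40;  python3 -m crank '[[0,-0.004,0,0,0,0,0],[0,-0.004,0,0,0,0,0],[0,-0.006,0,0,0,0,0]]'; python3 -c "
from h import *
s=observe();print(s['ft_torque'],s['ee_rot'])"
```

```text
clock: 26.68
ee_pos: [0.4646, -0.209, 0.0947]
ee_rot: [-1.569, -0.0, 1.697]
wrist_force: [-0.3, 0.8, -0.1]
opening: 0.0118
clock: 27.05
ee_pos: [0.4646, -0.209, 0.1091]
ee_rot: [-1.569, -0.0, 1.697]
wrist_force: [-1.3, 0.3, -1.0]
opening: 0.012
[ 0.0898 -0.0182 -0.0193] [-1.5687 -0.0001  1.6973]
```

```bash
python3 -m crank '[[0,-0.01,0,0,0,0,0],[0,-0.015,0,0,0,0,0],[0,-0.02,0,0,0,0,0],[0,-0.03,0,0,0,0,0],[0,-0.03,0,0,0,0,0],[0,-0.02,0,0,0,0,0],[0,0,0,0,0,0,0]]'; python3 -c "
from h import *
plan([.44,.19,.2])
print(observe()['qpos'])
im=capture('side');cv2.imwrite('pics/side21.png',im[:,:,::-1])
cv2.imwrite('pics/wrist21.png',capture('wrist')[:,:,::-1])"
```

```text
clock: 27.92
ee_pos: [0.4659, -0.2096, 0.2357]
ee_rot: [-1.572, 0.002, 1.697]
wrist_force: [0.5, -0.3, -1.2]
opening: 0.0116
t 27.93 tool shift [ 0.3997  0.0351 -0.0247] yawerr None ee [ 0.4659 -0.2096  0.2357] [-1.5724  0.0016  1.6974] q [-0.1256  0.4301  0.7142  1.8333 -0.3307  0.998  -2.2899] F [ 0.4581 -0.3477 -1.2442] open 0.011594959354543941
[-0.1256  0.4301  0.7142  1.8333 -0.3307  0.998  -2.2899]
```

View pics/side21.png

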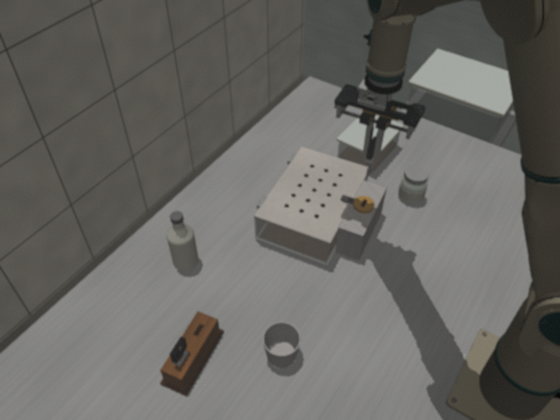

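View pics/wrist21.png

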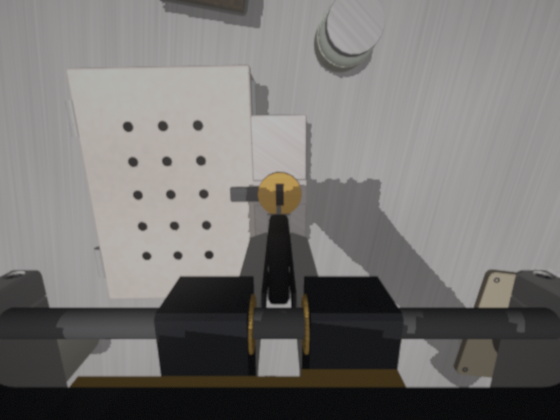

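```bash
python3 -m crank '[[0,0,0,0,-0.1,0,0],[0,0,0,0,-0.17,0,0],[0,0,0,0,-0.17,0,0],[0,0,0,0,-0.17,0,0],[0,0,0,0,-0.17,0,0],[0,0,0,0,-0.17,0,0],[0,0,0,0,-0.17,0,0],[0,0,0,0,-0.17,0,0],[0,0,0,0,-0.17,0,0],[0,0,0,0,-0.17,0,0],[0,0,0,0,-0.17,0,0],[0,0,0,0,-0.17,0,0],[0,0,0,0,-0.1,0,0],[0,0,0,0,0,0,0]]'; python3 -c "
from h import *
plan([.441,.189,.2])"
```

```text
clock: 29.78
ee_pos: [0.4641, -0.2087, 0.2328]
ee_rot: [-1.574, -0.003, -2.517]
wrist_force: [-0.5, 0.2, -0.5]
opening: 0.0116
t 29.77 tool shift [-0.2139  0.0332 -0.3361] yawerr None ee [ 0.4641 -0.2087  0.2328] [-1.5737 -0.0026 -2.5171] q [ 0.2442  0.3639  0.1697  1.8269 -0.0725  0.9607 -0.5015] F [-0.5161  0.1581 -0.5446] open 0.011560132657764732
```

```bash
python3 -m crank '[[-0.01,0,-0.016,0,0,0,0],[-0.02,0,-0.032,0,0,0,0],[-0.02,0,-0.032,0,0,0,0],[-0.02,0,-0.032,0,0,0,0],[-0.02,0,-0.032,0,0,0,0],[-0.02,0,-0.032,0,0,0,0],[-0.02,0,-0.032,0,0,0,0],[-0.02,0,-0.032,0,0,0,0],[-0.02,0,-0.032,0,0,0,0],[-0.02,0,-0.032,0,0,0,0],[-0.02,0,-0.032,0.003,0,0,0],[-0.004,0,0,0,0,0,0],[0,0,0,0,0,0,0]]'; python3 -c "
from h import *
plan([.441,.189,.06])
cv2.imwrite('pics/wrist22.png',capture('wrist')[:,:,::-1])
cv2.imwrite('pics/side22.png',capture('side')[:,:,::-1])"
```

```text
clock: 31.4
ee_pos: [0.4409, 0.1887, 0.2335]
ee_rot: [-1.569, -0.003, -2.516]
wrist_force: [-0.2, -0.7, -1.1]
opening: 0.0114
t 31.4 tool shift [-0.0007  0.1735 -0.0006] yawerr None ee [0.4409 0.1887 0.2335] [-1.5685 -0.0027 -2.5156] q [-0.4794  0.3141  0.019   1.8955 -0.004   0.9343 -1.4038] F [-0.2243 -0.6964 -1.138 ] open 0.01144757333666701
```

View pics/wrist22.png

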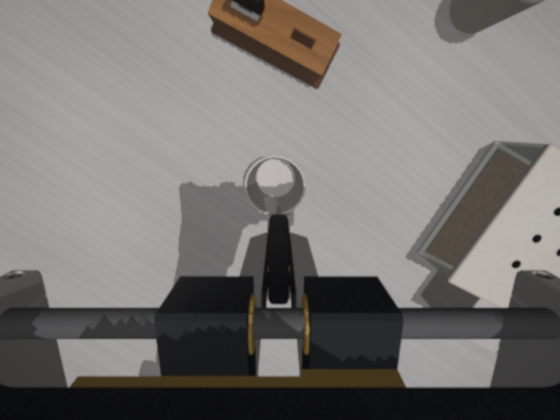

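View pics/side22.png

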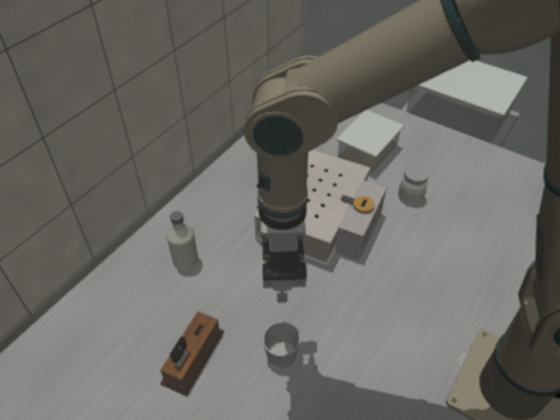

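```bash
python3 -c "
from h import *
p=observe()['ee_pos'].copy();p[2]=.07
print(onz('wrist',274,185.5,.07),proj('wrist',p),proj('wrist',[.441,.189,.07]))
c=onz('wrist',274,185.5,.07); R=Rt(); print(R.T@(c-p))"
```

```text
[0.4395 0.1931 0.07  ] [278.2549 186.8876] [277.2686 186.4004]
[-0.0018 -0.     -0.0055]
```

```bash
python3 -m crank '[[-0.001,0.02,-0.003,0,0,0,0],[0,0.04,0,0,0,0,0],[0,0.04,0,0,0,0,0],[0,0.02,0,0,0,0,0],[0,0,0,0,0,0,0]]'; python3 -c "
from h import *
plan([.440,.191,.044])
cv2.imwrite('pics/wrist23.png',capture('wrist')[:,:,::-1])
im=capture('side')[270:400,200:360]
cv2.imwrite('pics/side23.png',cv2.resize(im[:,:,::-1],None,fx=4,fy=4,interpolation=2))"
```

```text
clock: 32.12
ee_pos: [0.4395, 0.1897, 0.1126]
ee_rot: [-1.569, -0.005, -2.518]
wrist_force: [-0.2, 0.8, -0.4]
opening: 0.0116
t 32.12 tool shift [-0.0015  0.0686 -0.0009] yawerr None ee [0.4395 0.1897 0.1126] [-1.569  -0.0054 -2.5179] q [-0.4766  0.4825  0.0116  2.0444 -0.0047  0.6197 -1.4095] F [-0.2415  0.827  -0.4348] open 0.011647480444516637
```

View pics/wrist23.png

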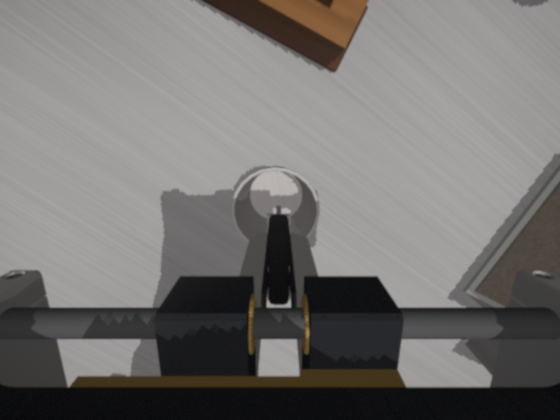

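View pics/side23.png

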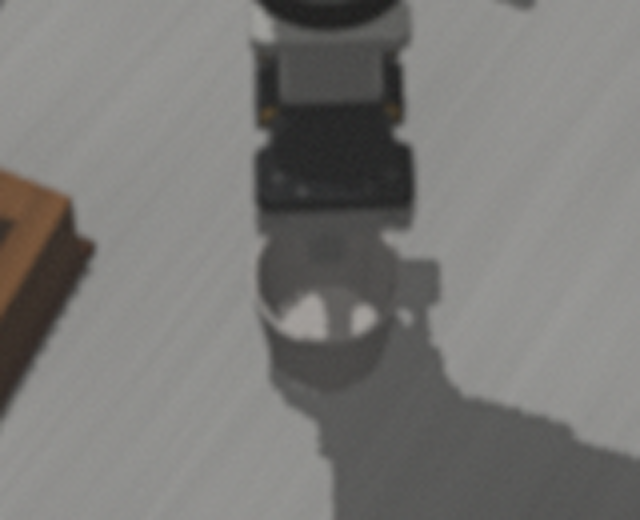

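```bash
python3 -m crank '[[-0.001,0.02,-0.001,0,0,0,0],[0,0.02,0,0,0,0,0],[0,0.015,0,0,0,0,0],[0,0.008,0,0,0,0,0],[0,0,0,0,0,0,0]]'
```

```text
clock: 32.85
ee_pos: [0.4412, 0.1926, 0.0511]
ee_rot: [-1.569, -0.001, -2.516]
wrist_force: [-0.4, 0.2, -0.7]
opening: 0.0116
```

```bash
python3 -m crank '[[0,0.003,0,0,0,0,0],[0,0.003,0,0,0,0,0],[0,0.002,0,0,0,0,0]]'; python3 -c "
from h import *
cv2.imwrite('pics/wrist24.png',capture('wrist')[:,:,::-1])"
```

```text
clock: 33.22
ee_pos: [0.4409, 0.1927, 0.0428]
ee_rot: [-1.569, -0.001, -2.516]
wrist_force: [-0.3, -0.0, -1.1]
opening: 0.012
```

View pics/wrist24.png

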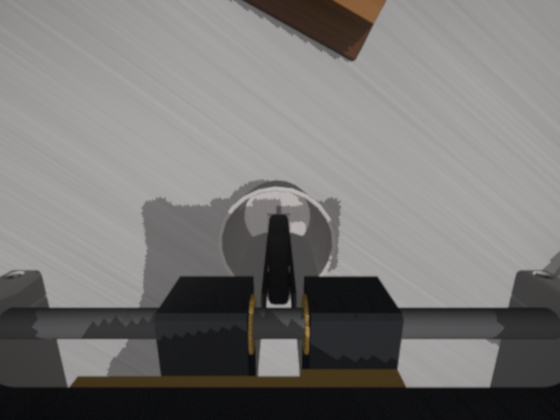

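```bash
python3 -m crank '[[0,0.001,0,0,0,0,0.02],[0,0,0,0,0,0,0.05],[0,0,0,0,0,0,0.08],[0,0,0,0,0,0,0.08],[0,-0.01,0,0,0,0,0.08],[0,-0.03,0,0,0,0,0.08],[0,-0.05,0,0,0,0,0.08],[0,-0.05,0,0,0,0,0.08],[0,-0.03,0,0,0,0,0.08],[0,0,0,0,0,0,0.08]]'; python3 -c "
from h import *
cv2.imwrite('pics/wrist25.png',capture('wrist')[:,:,::-1])
cv2.imwrite('pics/side25.png',capture('side')[:,:,::-1])
print(observe()['qpos'])"
```

```text
clock: 34.52
ee_pos: [0.4424, 0.1938, 0.2145]
ee_rot: [-1.568, 0.004, -2.516]
wrist_force: [-0.5, 0.2, -0.7]
opening: 0.0796
[-0.4856  0.3411  0.017   1.9251 -0.0044  0.877  -1.4118]
```

View pics/wrist25.png

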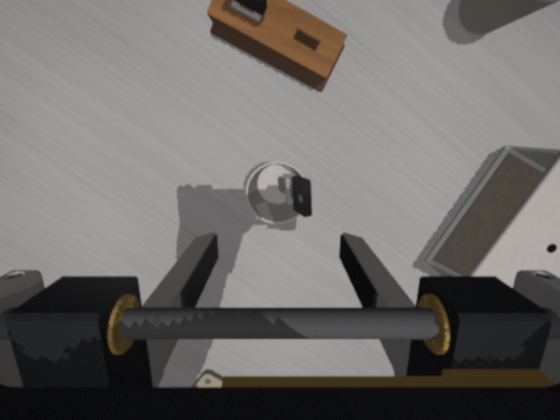

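View pics/side25.png

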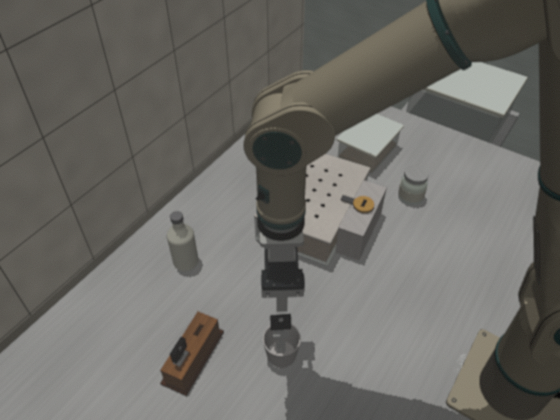

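```bash
python3 -m crank '[[0,-0.03,0,0,0,0,0.08],[0,-0.03,0,0,0,0,0.08],[0,0,0,0,0,0,0.08]]'; python3 -c "
from h import *
im=capture('top');cv2.imwrite('pics/top26.png',cv2.resize(im[130:310,90:490],None,fx=2,fy=2,interpolation=2)[:,:,::-1])"
```

```text
clock: 35.0
ee_pos: [0.4414, 0.1935, 0.272]
ee_rot: [-1.569, -0.0, -2.516]
wrist_force: [0.5, -1.0, 0.4]
opening: 0.0798
```

View pics/top26.png

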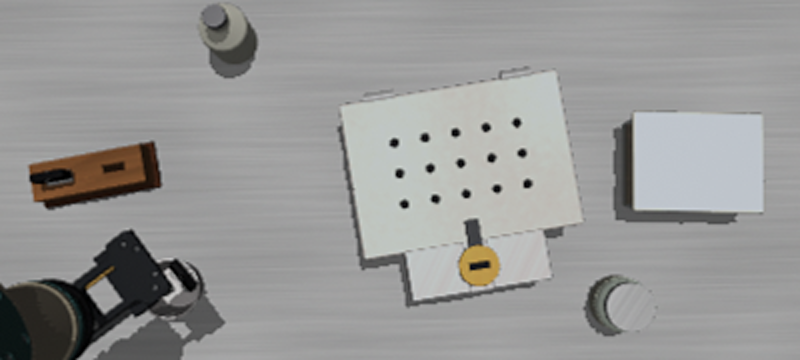

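```bash
python3 -c "
from h import *
print(proj('top',[.4645,-.209,.11]),proj('top',[.5229,-.2003,.107]))
im=capture('top');cv2.imwrite('pics/top27.png',cv2.resize(im[230:280,300:360],None,fx=10,fy=10,interpolation=2)[:,:,::-1])
for y in range(242,253):
  r=im[y,315:345].max(1).astype(int); x=np.nonzero(r<110)[0]+315; print(y,x.min() if len(x) else None,x.max() if len(x) else None, onz('top',x.mean(),y,.107) if len(x) else '')
"
```

```text
[329.3125 262.471 ] [325.1517 239.3014]
242 323 328 [ 0.5161 -0.201   0.107 ]
243 323 329 [ 0.5135 -0.2022  0.107 ]
244 323 329 [ 0.511  -0.2021  0.107 ]
245 323 329 [ 0.5085 -0.2021  0.107 ]
246 323 329 [ 0.5059 -0.202   0.107 ]
247 323 329 [ 0.5034 -0.202   0.107 ]
248 324 329 [ 0.5009 -0.2032  0.107 ]
249 324 330 [ 0.4983 -0.2044  0.107 ]
250 324 330 [ 0.4958 -0.2043  0.107 ]
251 324 330 [ 0.4933 -0.2042  0.107 ]
252 324 330 [ 0.4908 -0.2026  0.107 ]
```

View pics/top27.png

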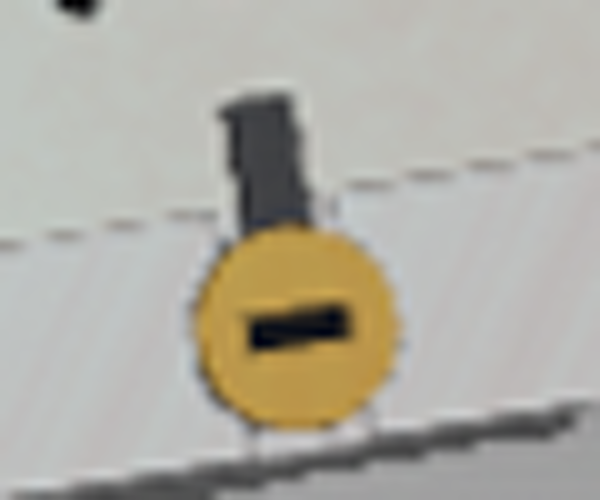

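```bash
python3 -c "
from bench import *
print(close_job())"
```

```text
the job is handed in; nothing more can be done
None
```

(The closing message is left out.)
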